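Stack the heat-sink sandwich of a power amplifier

ROBOT

A 6-joint arm with a two-finger parallel gripper is mounted at the origin on the work surface. World frame = base frame: x ahead of the robot, y to its left, z up, the work surface at z = 0. Lengths are in m, angles in degrees, forces in N, time in s.
With the tool pointing down it reaches from about 0.4 to 0.825 m from the base axis. Payload 7 kg.
Tool frame: the origin (TCP) lies between the finger pads; the fingertips stand ctrl.tip_extent ahead of it and the grasp point (between the pads) lies 2 mm behind it (ctrl.tip_extent is the distance from the TCP to the fingertips, in m); z points along the fingers, y is the direction in which the jaws open and shut (so a half turn about z gives the same grasp; the last joint's range is limited). The gripper opens to 88 mm and grips with 3 to 60 N. Pads are 19 mm wide; open, the fingers measure 130 mm over their backs; the gripper's body (78 mm by 193 mm) begins 47 mm behind the grasp point.
Start: joints at [82.626, 20.546, 0.682, 0, -70.136, -16.507], TCP at [0.273, 0.617, 0.244] pointing down, gripper open.
Joint ranges: [-176.03, 176.03], [-82.01, 121.73], [-58.28, 71.71], [-173.87, 95.51], [-174.79, -0.11], [-173.66, 173.66]. Speed limits (degrees/s): [136.94, 136.94, 172.46, 180, 180, 180].

INTERFACE

Orientations are given as [roll, pitch, yaw] about the fixed x, y, z axes, in that order (R = Rz(yaw) Ry(pitch) Rx(roll)).
In Python, from plant import ctrl gives the robot as it stands.
- The arm moves only by the shell command python3 -m handwheel 'ROWS' [OPENING]. ROWS is JSON, a list of rows, each a list of 6 numbers: the shift along the tool's x, y, z in m, then the turn, a rotation vector about the tool's x, y, z in rad. In form: [[dx, dy, dz, ax, ay, az], ...]. A call has 1 to 8 rows; each row is the pose to reach, as a shift and turn from the pose commanded when the call began, along the tool's axes at that moment; what a row does not reach only later rows make up. A row lasts 1/8 s, in which the tool goes at most 62.5 mm and 10.7 degrees, less where a joint would pass 70% of its speed; a pose out of reach is approached as far as the arm can. A call with a gripper value outside its range is refused whole. OPENING is the closure, from -1 (fully open) to 1 (shut), so that 0 is half open, set as the call begins (- or left out, the last holds). The fingers move at their own pace and stop on an object; the grip force is fixed at half the most. Time passes only in rows, so rows that repeat a pose let the fingers close. It gives the time, the measured TCP pose, the force and the opening at its end, in the units of the state.
- ctrl.get_obs(): the state, without advancing time (a new reading comes with each control period).
- ctrl.snapshot(name): name is "scene" or "top" or "wrist"; returns a dict with "img" (480x640x3 uint8, blue, green, red), "fx", "fy", "cx", "cy" (pixels), "R" (3x3) and "t" (3): a world point X has camera coordinates R X + t. Camera axes: x right, y down, z forward; pixel columns grow to the right and rows downward; lengths in m; the calibration is good to about 2 mm. A picture is of the moment at which its call begins. There is no depth.
- ctrl.close_job(): hands the job in, once; it reports no verdict.
The state is a dict: "clock": time; "joint_pos": joint angles; "qvel": joint speeds; "tau": joint torques, N m; "tool_pos": TCP position; "orientation": TCP orientation; "force": force on the tool from outside, world axes, zero at the start; "moment": the same for the moment, N m; "opening": finger opening in m.
Only numpy, scipy, OpenCV 4.12 (cv2) and the standard library are available. Lean on these libraries where they do the work, as an engineer would, in place of code of your own. Each camera call takes 0.05 s, during which the arm holds its last target.

TASK

Build the output-stage sandwich: take the thin white insulating plate from the sloping holder and lay it on the upturned heat sink, then lay the thicker metal clamp plate from the holder on top of it, so that all three make one square pile with their edges flush all round. Lower each plate gently into place instead of dropping it, leave the heat sink where it lies, and do not disturb the transformer, the capacitor or the screw bin.

Things in the scene. Friction and masses are not known exactly. Their poses are not given: they have to be found in the camera images.
- heat_sink: Dark grey finned heat sink lying loose on the bench with its fins down, 120 (its x) x 60 (its y) x 40 mm high, 0.6 kg, smooth flat top. Origin: centre of its underside; z up. The pile is built on it.
- sink_top (a point): Centre of the heat sink's flat top face, 40 mm above the bench; axes as the heat sink's: x along its 120 mm length, y along its 60 mm width, z up.
- insulator: Plain white ceramic insulating plate, 120 (x) x 60 (y) x 8 (z) mm, no holes, about 0.2 kg, loose. Origin: centre of its underside; x along its length, z out of its upper face. It starts on either bay of the holder, sloped 30 degrees, x pointing up the slope. In the pile its ends may point either way.
- clamp_plate: Bare aluminium clamp plate with four dark screw holes (marks on its upper face), 120 (x) x 60 (y) x 12 (z) mm, about 0.235 kg, loose. Origin and axes as the insulator's. It starts on the holder's other bay, sloped alike. It goes on the insulator, its underside 8 mm above the heat sink's top; its ends may point either way.
- holder: Fixed dark steel holder, 270 wide (y), 160 deep, 113 mm high at its back; origin: centre of its foot. Its slope rises 30 degrees to its +x (towards the robot: it faces away). Two bays at y = -67.5 and 67.5 mm; each plate lies on two runners (outer edges 18 mm from its middle line), 10 mm off the board, its middle 75 mm high; a 44 mm wide stop holds its low end. 75 mm is free between the plates; no side walls.
- transformer: Bystander: round grey wound transformer, 104 mm diameter, 58 mm high with its bolt, 0.95 kg. Origin: centre of its underside.
- capacitor: Bystander: upright black capacitor can, 35 mm diameter, 50 mm high, 0.09 kg. Origin: centre of its underside.
- screw_bin: Bystander: open grey plastic bin 100 x 100 x 45 mm, 0.25 kg. Origin: centre of its underside.
Mind the look-alikes: they are no part of the job. Of the things like the insulator, leave any that is brown or red; of the rest the larger one is meant.

How it is judged:
By the outcome, as a careful person would: the job done as asked, in the order asked, and still so for the second after the job is handed in, with the robot touching nothing.
It also fails if it takes over 67 s, if anything falls off the work surface, if the arm or the gripper's body presses on something with over 40 N, if the wrist force passes 120 N, or if a joint passes its speed limit or range.

## Working session

There is one attempt and no reset: what is moved stays moved. The work goes in short steps, Python scripts to look and compute and a shell command to move; the robot and the scene stay as the last step left them, time stands still between calls to the robot, and variables do not carry over. Pictures are saved under pics/ and viewed, and the job is handed in when it is done.

```bash
ls; mkdir -p pics; python3 - <<'E'
from plant import ctrl
import cv2
o=ctrl.get_obs()
for k,v in o.items(): print(k,v)
print(ctrl.tip_extent)
for n in ("scene","top","wrist"):
    s=ctrl.snapshot(n); cv2.imwrite(f"pics/{n}0.png",s["img"])
    print(n,s["fx"],s["fy"],s["cx"],s["cy"],s["R"],s["t"])
E
```

```text
pics
clock 0.0
joint_pos [ 8.26259594e+01  2.05925548e+01  6.35085654e-01 -1.96362550e-02
 -7.01347829e+01 -1.65056930e+01]
qvel [ 0.01284642 -0.03382414 -0.02240563  0.04714376  0.06170192 -0.04297435]
tau [ 1.20999443e-04 -5.82718849e+01  2.93053758e+01  6.99712381e+00
  7.01902361e-03 -1.49023922e-04]
tool_pos [0.27310625 0.61679921 0.2426215 ]
orientation [ 1.79906305e+02 -8.51362687e-03 -2.38864141e+01]
force [0.05876667 0.62556785 0.78033983]
moment [-0.04986739  0.03019599  0.00466934]
opening 0.08730450347945988
0.017
scene 570.4006300484082 570.4006300484082 313.1364914261212 233.63512323460472 [[-0.32103927  0.94698129  0.01265765]
 [ 0.69746311  0.2454485  -0.67327575]
 [-0.64068634 -0.20731971 -0.73928313]] [ 0.24040351 -0.31135897  1.54094767]
top 537.7638071394003 537.7638071394003 319.11341074610533 245.1361541230237 [[-0.00509315 -0.99960784 -0.02753604]
 [-0.99715515  0.00714768 -0.07503678]
 [ 0.07520417  0.02707553 -0.99680051]] [-0.06140136  0.54672346  1.19995633]
wrist 379.90100138392194 379.90100138392194 315.4925605800722 239.776489520397 [[-4.04732923e-01 -9.14434686e-01  6.82253453e-04]
 [-8.83994463e-01  3.91450628e-01  2.55578157e-01]
 [-2.33976600e-01  1.02837786e-01 -9.66788157e-01]] [ 0.67454152 -0.03135311  0.38888004]
```

View pics/scene0.png

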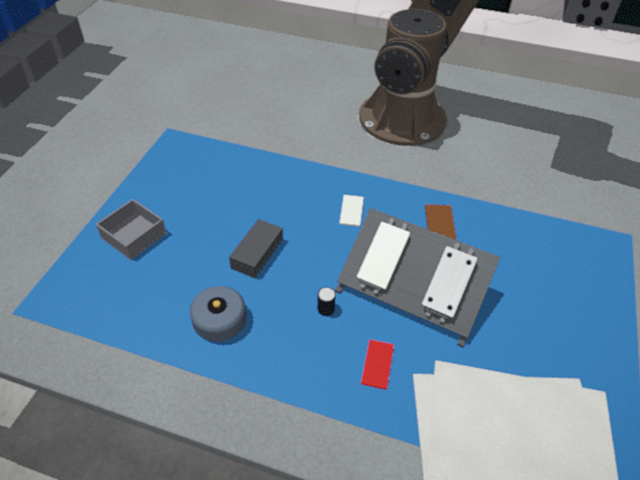

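View pics/top0.png

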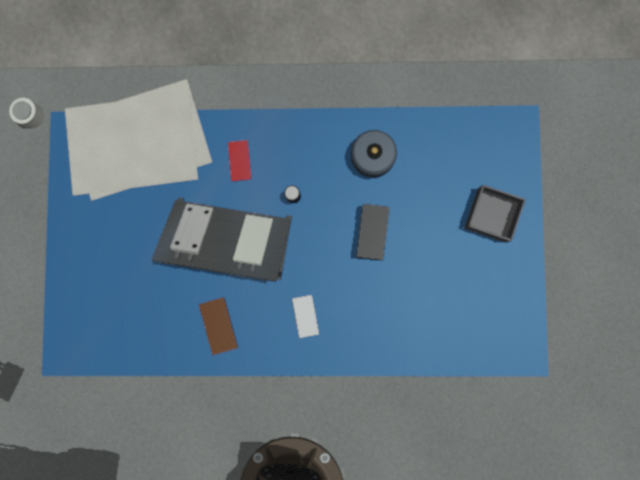

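View pics/wrist0.png

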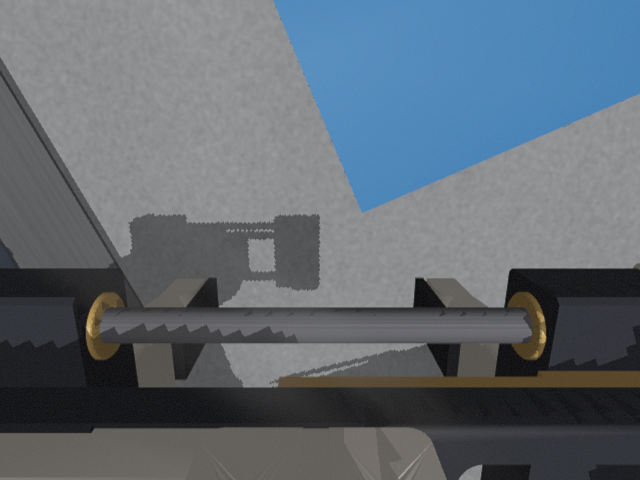

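The scene picture shows the holder at (420,270) with the white plate at (384,256) and the metal plate with four dark marks at (451,283). In the top view these are at (253,240) and (191,229), and the heat sink is at (373,232).

White-like candidates in the top view are the small white plate on the mat (305,316), red (239,161), brown (219,326), and the large white one on the holder (253,240). The last fits, because it is white, the larger of the two white ones, and lies on a holder bay. I'll check it in an enlarged crop.

```bash
python3 - <<'E'
import cv2
a=cv2.imread("pics/top0.png")
c=cv2.resize(a[185:345,150:330],None,fx=4.4,fy=3.7*1,interpolation=cv2.INTER_CUBIC)
c=cv2.resize(a[190:340,140:340],None,fx=4,fy=4,interpolation=cv2.INTER_CUBIC)
cv2.imwrite("pics/crop_holder.png",c)
c=cv2.resize(a[190:275,330:415],None,fx=7,fy=7,interpolation=cv2.INTER_CUBIC)
cv2.imwrite("pics/crop_sink.png",c)
E
```

```text
(no output)
```

View pics/crop_holder.png

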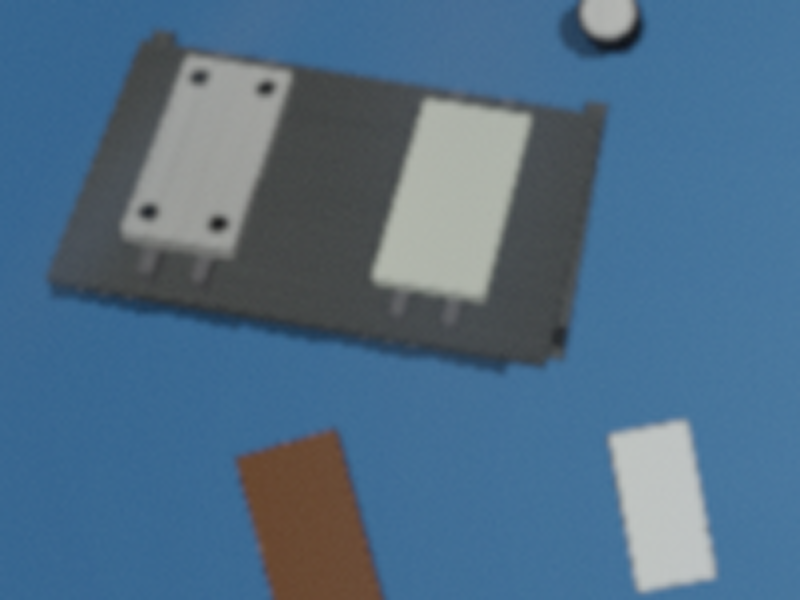

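View pics/crop_sink.png

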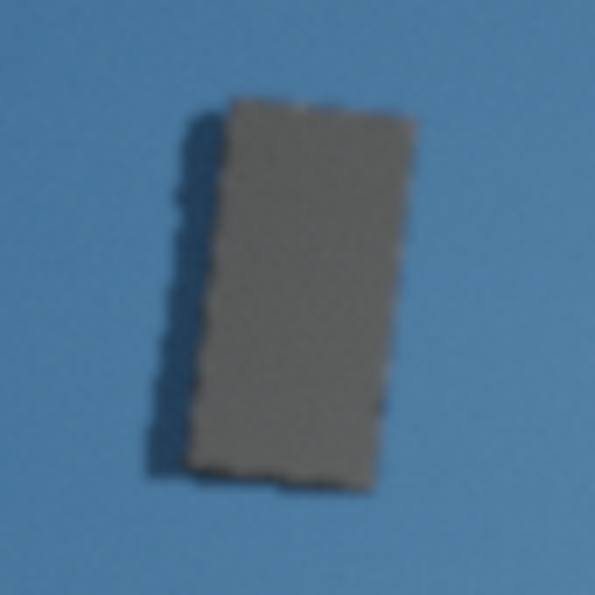

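The enlarged crop confirms it. The white plate on the right bay (crop 372..531, 97..300) is larger than the white plate on the mat. The four-hole clamp plate is on the left bay. Next I fit box models to the silhouettes in both fixed cameras.

```bash
cat > h.py <<'E'
import numpy as np, cv2
from scipy.spatial.transform import Rotation as Ro
from scipy.optimize import minimize
def proj(s,P):
    c=P@s["R"].T+s["t"]; return np.c_[s["fx"]*c[:,0]/c[:,2]+s["cx"], s["fy"]*c[:,1]/c[:,2]+s["cy"]]
def box(L,W,H):
    return np.array([[sx*L/2,sy*W/2,z] for sx in(-1,1) for sy in(-1,1) for z in(0,H)])
def world(P,p,R): return P@R.T+p
S=6
def sil(s,P,roi):
    x0,y0,x1,y1=roi
    q=proj(s,P)-[x0,y0]
    h=cv2.convexHull(((q+.5)*S*16).astype(np.int32))
    m=np.zeros(((y1-y0)*S,(x1-x0)*S),np.uint8)
    cv2.fillConvexPoly(m,h,255,shift=4)
    return cv2.resize(m,(x1-x0,y1-y0),interpolation=cv2.INTER_AREA)/255.
def fit(views,B,Rf,x0,step):
    # views: list of (snap, softmask, roi)
    def cost(v):
        p,R=Rf(v); P=world(B,p,R)
        return sum(np.abs(sil(s,P,roi)-m).sum()/m.sum() for s,m,roi in views)
    sim=np.array([x0]+[np.array(x0)+np.eye(len(x0))[i]*step[i] for i in range(len(x0))])
    r=minimize(cost,x0,method="Nelder-Mead",options=dict(initial_simplex=sim,xatol=1e-5,fatol=1e-5,maxiter=600))
    return r.x,r.fun
E
python3 - <<'E'
from h import *
from plant import ctrl
T=ctrl.snapshot("top");C=ctrl.snapshot("scene")
import pickle; pickle.dump((T,C),open("snaps.pkl","wb"))
def crop(s,roi): x0,y0,x1,y1=roi; return s["img"][y0:y1,x0:x1].astype(float)
def bright(s,roi,lo,hi):
    g=crop(s,roi)[:,:,2]; return np.clip((g-lo)/(hi-lo),0,1)   # red channel
rT=(225,205,285,265); rC=(345,212,420,300)
for n,s,r in(("ins",T,rT),("ins",C,rC),("cl",T,(165,198,220,262)),("cl",C,(415,238,485,330)),("sink",T,(340,195,400,270)),("sink",C,(220,210,295,285))):
    c=crop(s,r); print(n,[np.percentile(c[:,:,i],[2,25,50,75,98]).astype(int) for i in range(3)])
E
```

```text
ins [array([ 72,  77, 128, 170, 172]), array([ 71,  75, 108, 179, 181]), array([ 66,  70,  73, 174, 177])]
ins [array([ 68, 113, 120, 233, 240]), array([ 65, 110, 115, 240, 244]), array([ 42, 103, 108, 235, 240])]
cl [array([ 69,  73, 105, 153, 158]), array([ 69,  73,  97, 155, 161]), array([ 56,  69,  74, 153, 159])]
cl [array([ 65, 112, 117, 217, 223]), array([ 63, 108, 113, 216, 222]), array([ 33, 102, 108, 214, 221])]
sink [array([ 81,  92, 156, 159, 162]), array([ 62,  91, 117, 121, 125]), array([35, 72, 77, 87, 92])]
sink [array([ 48,  98, 188, 190, 192]), array([ 46,  93, 131, 133, 136]), array([35, 60, 63, 68, 93])]
```

```bash
cat >> h.py <<'E'
def crop(s,roi): x0,y0,x1,y1=roi; return s["img"][y0:y1,x0:x1].astype(float)
def largest(m):
    n,l,st,_=cv2.connectedComponentsWithStats((m>.5).astype(np.uint8)); k=1+np.argmax(st[1:,4])
    keep=cv2.dilate((l==k).astype(np.uint8),np.ones((3,3))); m=m*keep
    cs,_=cv2.findContours((l==k).astype(np.uint8),cv2.RETR_EXTERNAL,cv2.CHAIN_APPROX_NONE)
    f=np.zeros(m.shape,np.uint8); cv2.drawContours(f,cs,-1,1,-1); f=cv2.erode(f,np.ones((3,3)))
    return np.maximum(m,f)
def bright(s,roi,lo,hi): return largest(np.clip((crop(s,roi)[:,:,2]-lo)/(hi-lo),0,1))
def grey(s,roi):
    c=crop(s,roi); r=(c[:,:,0]-c[:,:,2])/np.maximum(c[:,:,0],1); return largest(np.clip(1-(r-.05)/.45,0,1))
def plateR(yaw,tilt=np.pi/6):  # x up the slope
    return (Ro.from_euler("z",yaw)*Ro.from_euler("y",-tilt)).as_matrix()
E
cat > fit0.py <<'E'
from h import *
import pickle
T,C=pickle.load(open("snaps.pkl","rb"))
def inv(s,u,v,z):
    d=s["R"].T@np.array([(u-s["cx"])/s["fx"],(v-s["cy"])/s["fy"],1]);c=-s["R"].T@s["t"]
    return c+d*(z-c[2])/d[2]
ov={id(T):T["img"].copy(),id(C):C["img"].copy()}
for n,H,uv,z0,vw in(("ins",.008,(253,240),.075,[(T,bright(T,(225,205,285,265),73,174),(225,205,285,265)),(C,bright(C,(345,212,420,300),108,215),(345,212,420,300))]),
 ("cl",.012,(191,229),.075,[(T,bright(T,(165,198,220,262),73,154),(165,198,220,262)),(C,bright(C,(415,238,485,330),108,200),(415,238,485,330))]),
 ("sink",.040,(373,232),0.0,[(T,grey(T,(340,195,400,270)),(340,195,400,270)),(C,grey(C,(220,210,295,285)),(220,210,295,285))])):
    p0=inv(T,*uv,z0)
    t=0 if n=="sink" else np.pi/6
    Rf=lambda v:(np.array([v[0],v[1],v[2]]),plateR(v[3],t))
    y0={"ins":np.pi+(-.3),"cl":np.pi-.3,"sink":-.1}[n]
    B=box(.12,.06,H)
    res=[]
    for vv,nm in((vw,"both"),(vw[:1],"top"),(vw[1:],"scene")):
        if nm!="both":
            Rf2=lambda v:(np.array([v[0],v[1],z0]),plateR(v[2],t)); x,f=fit(vv,B,Rf2,[p0[0],p0[1],y0],[.01,.01,.1])
            print(n,nm,x[:2].round(4),np.degrees(x[2]).round(2),f)
        else:
            x,f=fit(vv,B,Rf,[*p0,y0],[.01,.01,.01,.1]); print(n,nm,x[:3].round(4),np.degrees(x[3]).round(2),f)
            for s,_,_ in vv:
                q=proj(s,world(B,*Rf(x)))
                h=cv2.convexHull(q.astype(np.float32)); cv2.polylines(ov[id(s)],[np.int32((h+.5)*16)],True,(0,0,255),1,cv2.LINE_AA,4)
a=cv2.resize(ov[id(T)][190:275,160:400],None,fx=3.2,fy=3.2); b=cv2.resize(ov[id(C)][205:330,220:490],None,fx=2.8,fy=2.6)
w=min(a.shape[1],b.shape[1]); cv2.imwrite("pics/ov.png",np.vstack([a[:,:w],b[:,:w]]))
E
python3 fit0.py
```

```text
ins both [0.5546 0.077  0.0795] 170.26 0.06299284624356193
ins top [0.555  0.0778] 170.26 0.04553437044048841
ins scene [0.5508 0.0764] 170.44 0.017588731172922163
cl both [0.5781 0.2097 0.0809] 170.42 0.0981753699259166
cl top [0.579  0.2115] 170.66 0.07262026702981142
cl scene [0.5733 0.2101] 170.14 0.016842758110411138
sink both [ 5.749e-01 -1.850e-01 -1.000e-04] -7.43 0.21031085145338874
sink top [ 0.5757 -0.185 ] -7.82 0.06505914353198239
sink scene [ 0.571  -0.1862] -3.53 0.12363483829167478
```

View pics/ov.png

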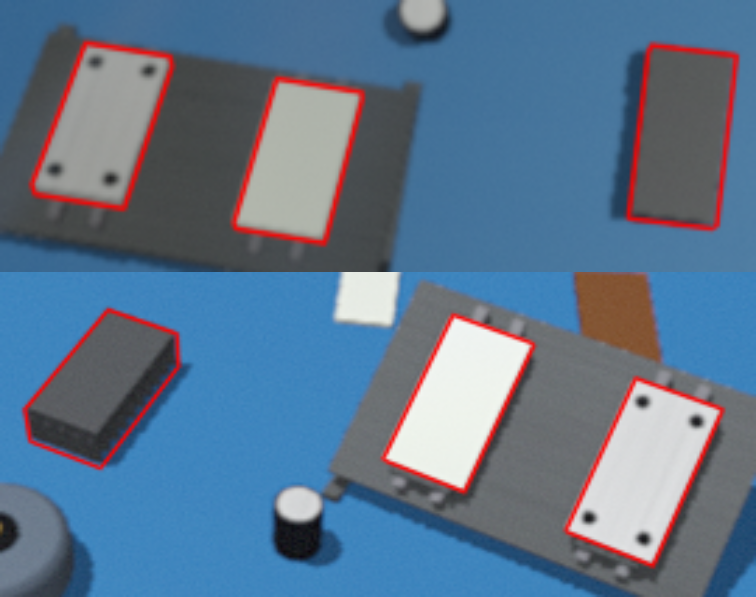

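```bash
cat >> h.py <<'E'
FLIP=np.diag([-1.,1,-1])
def toolR(o): return Ro.from_euler("xyz",o,degrees=True).as_matrix()
def delta(goalp,goalR):
    from plant import ctrl
    o=ctrl.get_obs(); R=toolR(o["orientation"]); p=np.array(o["tool_pos"])
    d=R.T@(goalp-p); a=Ro.from_matrix(R.T@goalR).as_rotvec()
    print("row",np.r_[d.round(4),a.round(4)].tolist(),"dist",np.linalg.norm(d).round(3),"deg",np.degrees(np.linalg.norm(a)).round(1))
def st():
    from plant import ctrl
    o=ctrl.get_obs(); print("t",round(o["clock"],2),"p",np.round(o["tool_pos"],4),"o",np.round(o["orientation"],2),"F",np.round(o["force"],1),"op",round(o["opening"],4),"j",np.round(o["joint_pos"],1))
E
python3 - <<'E'
from h import *
from plant import ctrl
o=ctrl.get_obs();s=ctrl.snapshot("wrist");R=toolR(o["orientation"])
c=-s["R"].T@s["t"]; print("cam in tool",R.T@(c-o["tool_pos"]), "R cam->tool\n",(R.T@s["R"].T).round(3))
Rp=plateR(np.radians(170.3)); n=Rp[:,2]
g=np.array([.553,.0775,.075])+n*.15; print(g); delta(g,Rp@FLIP); st()
E
```

```text
cam in tool [ 6.90227736e-02  1.57148487e-06 -1.40768038e-01] R cam->tool
 [[ 0.    -0.967 -0.256]
 [ 1.     0.    -0.001]
 [ 0.001 -0.256  0.967]]
[0.62692776 0.0648633  0.20490381]
row [0.547, 0.3617, 0.0386, -0.0642, -0.5209, -0.242] dist 0.657 deg 33.1
t 0.3 p [0.2732 0.617  0.2432] o [179.96  -0.   -23.88] F [-0.6  0.1 -0.4] op 0.0873 j [ 82.6  20.6   0.7  -0.  -70.1 -16.5]
```

```bash
R='[0.547,0.362,0.039,-0.064,-0.521,-0.242]'; python3 -m handwheel '[[0.547,0.362,0.039,-0.064,-0.521,-0.242],[0.547,0.362,0.039,-0.064,-0.521,-0.242],[0.547,0.362,0.039,-0.064,-0.521,-0.242],[0.547,0.362,0.039,-0.064,-0.521,-0.242],[0.547,0.362,0.039,-0.064,-0.521,-0.242],[0.547,0.362,0.039,-0.064,-0.521,-0.242],[0.547,0.362,0.039,-0.064,-0.521,-0.242],[0.547,0.362,0.039,-0.064,-0.521,-0.242]]' -1
cat > go.py <<'E'
E
python3 - <<'E'
from h import *
Rp=plateR(np.radians(170.3)); n=Rp[:,2]
g=np.array([.553,.0775,.075])+n*.15; delta(g,Rp@FLIP); st()
E
```

```text
clock: 1.3
tool_pos: [0.5397, 0.2008, 0.214]
orientation: [-179.9, 30.0, -9.7]
force: [1.1, 0.1, -0.4]
opening: 0.0878
row [0.0988, 0.1193, -0.0466, -0.0008, -0.0001, 0.0005] dist 0.162 deg 0.1
t 1.3 p [0.5397 0.2008 0.214 ] o [-179.94   29.99   -9.67] F [ 1.1  0.1 -0.4] op 0.0878 j [ 27.7  29.   11.1 -17.8 -96.4  54.5]
```

```bash
python3 -m handwheel '[[0.099,0.119,-0.047,0,0,0],[0.099,0.119,-0.047,0,0,0],[0.099,0.119,-0.047,0,0,0],[0.099,0.119,-0.047,0,0,0]]'
python3 - <<'E'
from h import *
from plant import ctrl
s=ctrl.snapshot("wrist"); cv2.imwrite("pics/w1.png",s["img"]); 
Rp=plateR(np.radians(170.3)); B=box(.12,.06,.008)
print(proj(s,world(B,np.array([.553,.0775,.075]),Rp)).round(0).tolist()); st()
E
```

```text
clock: 1.8
tool_pos: [0.6271, 0.0641, 0.2038]
orientation: [180.0, 30.1, -9.9]
force: [-0.3, 0.4, 0.0]
opening: 0.0877
[[274.0, 153.0], [273.0, 153.0], [355.0, 153.0], [356.0, 153.0], [279.0, 302.0], [278.0, 306.0], [352.0, 302.0], [352.0, 306.0]]
t 1.85 p [0.6266 0.0657 0.2042] o [-179.98   30.07   -9.83] F [-0.2  0.3  0.5] op 0.0879 j [  15.9   35.6   19.3  -12.8 -101.    64.9]
```

View pics/w1.png

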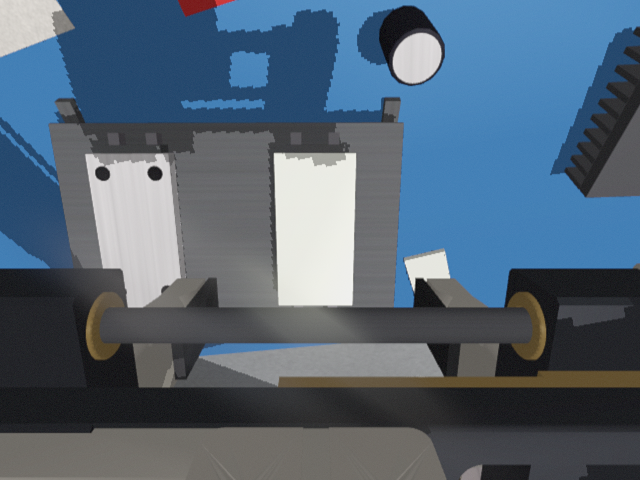

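The prediction fits the wrist picture within a pixel: low edge at row 153, cols 274–356, high end at row 305. I'll now go down along the plate's normal.

```bash
python3 - <<'E'
from h import *
Rp=plateR(np.radians(170.3)); n=Rp[:,2]
delta(np.array([.553,.0775,.075])+n*.0185,Rp@FLIP); st()
E
```

```text
row [0.0003, 0.0009, 0.1307, -0.0015, 0.0013, -0.002] dist 0.131 deg 0.2
t 1.85 p [0.6266 0.0657 0.2042] o [-179.98   30.07   -9.83] F [-0.2  0.3  0.5] op 0.0879 j [  15.9   35.6   19.3  -12.8 -101.    64.9]
```

```bash
python3 -m handwheel '[[0,0,0.05,0,0,0],[0,0,0.09,0,0,0],[0,0,0.115,0,0,0],[0,0,0.125,0,0,0],[0,0,0.125,0,0,0],[0,0,0.125,0,0,0]]'
python3 - <<'E'
from h import *
from plant import ctrl
s=ctrl.snapshot("wrist"); cv2.imwrite("pics/w2.png",s["img"]); 
Rp=plateR(np.radians(170.3)); B=box(.12,.06,.008);n=Rp[:,2]
print(proj(s,world(B,np.array([.553,.0775,.075]),Rp)).round(0).tolist()); st()
delta(np.array([.553,.0775,.075])+n*.0185,Rp@FLIP)
E
```

```text
clock: 2.6
tool_pos: [0.5658, 0.0778, 0.098]
orientation: [-179.9, 29.9, -9.6]
force: [0.0, 0.2, 0.5]
opening: 0.0878
[[252.0, 160.0], [249.0, 161.0], [391.0, 160.0], [395.0, 161.0], [262.0, 399.0], [259.0, 410.0], [379.0, 399.0], [381.0, 410.0]]
t 2.65 p [0.5658 0.0777 0.098 ] o [-179.9    29.89   -9.64] F [ 0.2 -0.  -0.2] op 0.087 j [ 18.1  35.3   4.1 -13.5 -85.8  66.5]
row [0.0006, 0.0024, 0.0076, -0.0012, -0.002, 0.0009] dist 0.008 deg 0.1
```

View pics/w2.png

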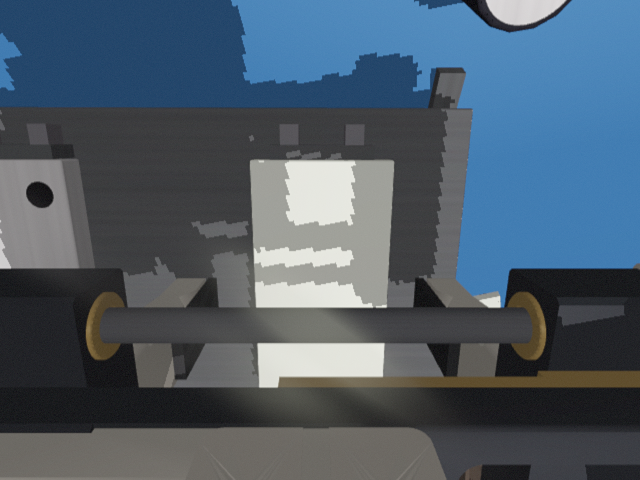

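```bash
python3 - <<'E'
from h import *
a=cv2.imread("pics/w2.png"); s=a.astype(float).sum(2)/3
Rp=plateR(np.radians(170.3))
for r in (170,190,210,240,260):
    g=cv2.GaussianBlur(s,(1,5),0)[r]; d=np.diff(g); 
    print(r, 225+np.argmax(d[225:280]), 370+np.argmin(d[370:410]), g[244:258:2].astype(int), g[385:400:2].astype(int))
c=cv2.resize(a[100:300,230:420],None,fx=3,fy=3,interpolation=cv2.INTER_NEAREST); cv2.imwrite("pics/c2.png",c)
E
```

```text
170 249 393 [ 61  62  59 138 158 158 158] [158 158 158 158 156  60  63  62]
190 250 392 [ 59  59  58  76 159 159 158] [158 159 158 159  75  60  60  62]
210 251 391 [ 63  61  62  59 149 158 158] [158 157 158 133  61  63  63  63]
240 252 389 [ 67  65  65  66  81 160 158] [158 158 149  60  63  61  62  61]
260 253 388 [113 110 102  84  80 200 224] [157 159  72  62  63  62  62  61]
```

View pics/c2.png

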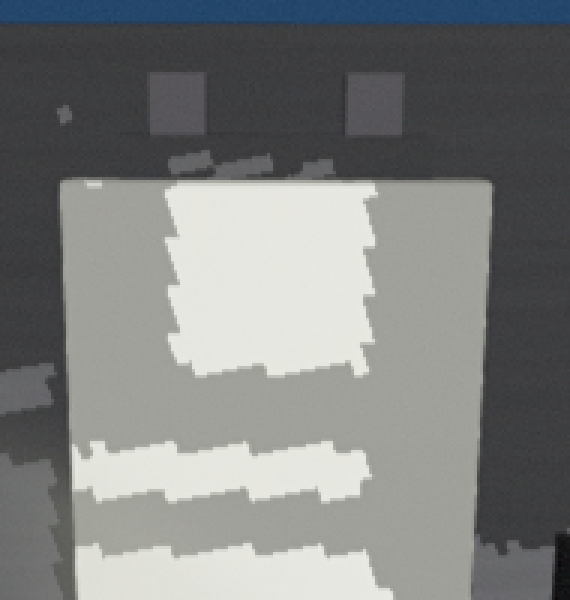

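```bash
python3 -m handwheel '[[0.0005,0.0024,0.004,0,0,0],[0.0005,0.0024,0.0085,0,0,0],[0.0005,0.0024,0.0085,0,0,0],[0.0005,0.0024,0.0085,0,0,0]]'
python3 -c "
from h import *
Rp=plateR(np.radians(170.3)); n=Rp[:,2]
delta(np.array([.553,.0775,.075])+n*.0185,Rp@FLIP); st()"
```

```text
clock: 3.15
tool_pos: [0.5606, 0.0757, 0.0894]
orientation: [-180.0, 30.0, -9.7]
force: [0.2, -0.3, -0.5]
opening: 0.0873
row [0.0004, -0.0004, -0.0022, -0.0007, 0.0, 0.0003] dist 0.002 deg 0.0
t 3.15 p [0.5606 0.0757 0.0894] o [-179.95   30.     -9.68] F [ 0.2 -0.3 -0.5] op 0.0873 j [ 18.1  35.5   3.  -13.6 -84.7  66.8]
```

```bash
python3 -m handwheel '[[0,0,0,0,0,0],[0,0,0,0,0,0],[0,0,0,0,0,0],[0,0,0,0,0,0],[0,0,0,0,0,0],[0,0,0,0,0,0]]' 1; python3 -m handwheel '[[0,0,-0.003,0,0,0],[0,0,-0.01,0,0,0],[0,0,-0.02,0,0,0],[0,0,-0.02,0,0,0]]'
python3 - <<'E'
from h import *
from plant import ctrl
s=ctrl.snapshot("wrist"); cv2.imwrite("pics/w3.png",s["img"]); st()
E
```

```text
clock: 3.9
tool_pos: [0.5606, 0.0759, 0.0894]
orientation: [-179.9, 30.0, -9.7]
force: [-0.6, 1.2, 0.7]
opening: 0.0596
clock: 4.4
tool_pos: [0.5715, 0.074, 0.1076]
orientation: [-179.9, 29.9, -9.7]
force: [-0.6, 0.8, -2.8]
opening: 0.0594
t 4.45 p [0.5709 0.0741 0.1071] o [-179.91   29.94   -9.67] F [ 1.2  0.2 -2.9] op 0.0594 j [ 17.7  35.2   5.2 -13.4 -87.1  66.5]
```

View pics/w3.png

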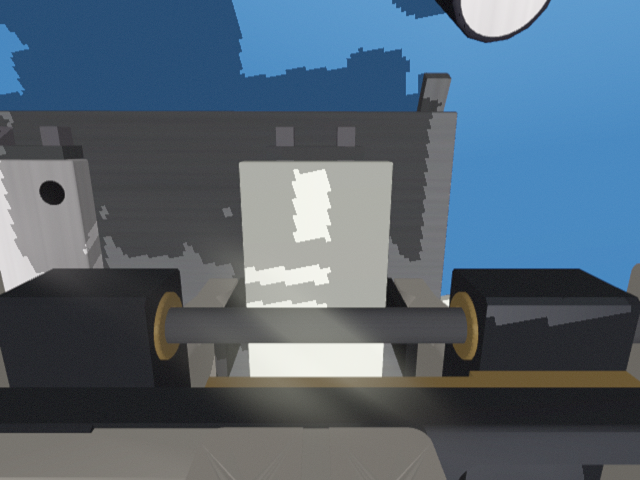

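Plate held: opening 59.4 mm, about −2.8 N. Low edge at row 161, cols 241–392. I'll work out where it sits in the tool frame.

```bash
cat >> h.py <<'E'
CAMT=np.array([.0690,0,-.1408])
CAMR=np.array([[0,-.9668,-.2556],[1,0,0],[0,-.2556,.9668]]) # cam->tool
K=(379.9,379.9,315.5,239.8)
def projtool(P):
    c=(P-CAMT)@CAMR; return np.c_[K[0]*c[:,0]/c[:,2]+K[2],K[1]*c[:,1]/c[:,2]+K[3]]
def sideedges(img,rows,lr,rr,ch=None):
    s=img.astype(float).mean(2); out=[]
    for r in rows:
        g=s[r-1:r+2].mean(0)
        def sub(d,a,b):
            k=a+np.argmax(d[a:b]); w=d[k-2:k+3].clip(0); return (np.arange(k-2,k+3)*w).sum()/w.sum()+.5
        d=np.diff(g); out.append((r,sub(d,*lr),sub(-d,*rr)))
    return np.array(out)
E
python3 - <<'E'
from h import *
from scipy.optimize import least_squares
a=cv2.imread("pics/w3.png")
e=sideedges(a,(168,180,195,210,225,240),(232,254),(376,400)); print(e.round(1))
g=a.astype(float).mean(2)[140:185,260:280].mean(1); k=np.argmax(np.diff(g)); print("edge row",140+k+.5, g[k-3:k+5].astype(int))
row=140+k+.5
# unknown: tx (plate centre x in tool), ty, th (top-face depth along tool z), pitch, yaw
def res(v):
    tx,ty,tz,pi,ya=v
    R=Ro.from_euler("zy",[ya,pi]).as_matrix()
    X=np.linspace(-.06,.06,400)
    L=projtool(np.c_[X,0*X-.03,0*X]@R.T+[tx,ty,tz]); Rr=projtool(np.c_[X,0*X+.03,0*X]@R.T+[tx,ty,tz])
    o=[]
    for E,c in((L,1),(Rr,2)):
        i=np.argsort(E[:,1]); o+=list(np.interp(e[:,0],E[i,1],E[i,0])-e[:,c])
    f=projtool(np.array([[.06,0,0]])@R.T+[tx,ty,tz])[0,1]-row
    return np.r_[o,f]
r=least_squares(res,[0,0,.01,0,0]); v=r.x
print("plate centre in tool mm",(v[:3]*1e3).round(2),"pitch,yaw deg",np.degrees(v[3:]).round(2),"rms",r.fun.std())
r=least_squares(lambda v:res([v[0],v[1],v[2],0,v[3]]),[0,0,.01,0]); print((r.x[:3]*1e3).round(2),np.degrees(r.x[3]),r.fun.std())
E
```

```text
[[168.  238.6 392.2]
 [180.  239.4 391.6]
 [195.  240.1 390.6]
 [210.  240.8 389.9]
 [225.  241.4 389.3]
 [240.  242.5 388.7]]
edge row 160.5 [ 69  68  68  84 123 159 169 171]
plate centre in tool mm [1.05 0.02 9.84] pitch,yaw deg [-0.15 -0.05] rms 0.10541473688012873
[1.05 0.02 9.95] -0.05459773068715471 0.10615205586641677
```

```bash
python3 - <<'E'
from h import *
from plant import ctrl
o=ctrl.get_obs(); R=toolR(o["orientation"]); p=np.array(o["tool_pos"])
ys=np.radians(-7.8); G=(Ro.from_euler("z",ys)).as_matrix()@np.diag([1.,-1,-1])
delta(p+[0,0,.09],R)
delta(np.array([.575,-.185,.20])-G[:,0]*.06,G); 
E
```

```text
row [-0.0449, -0.0001, -0.078, 0.0, 0.0, 0.0] dist 0.09 deg 0.0
row [-0.0571, 0.2566, -0.0747, -0.01, 0.5225, -0.0323] dist 0.273 deg 30.0
```

```bash
python3 -m handwheel '[[-0.022,0,-0.039,0,0,0],[-0.045,0,-0.078,0,0,0],[-0.047,0.043,-0.078,-0.002,0.087,-0.005],[-0.049,0.086,-0.077,-0.003,0.174,-0.011],[-0.051,0.129,-0.077,-0.005,0.261,-0.016],[-0.053,0.172,-0.076,-0.007,0.348,-0.021],[-0.055,0.215,-0.075,-0.008,0.435,-0.027],[-0.057,0.257,-0.075,-0.01,0.522,-0.032]]' 
python3 -m handwheel '[[0,0,0,0,0,0],[0,0,0,0,0,0],[0,0,0,0,0,0]]'
python3 - <<'E'
from h import *
from plant import ctrl
s=ctrl.snapshot("wrist"); cv2.imwrite("pics/w4.png",s["img"]); st()
B=box(.12,.06,.04); print(proj(s,world(B,np.array([.575,-.185,0]),plateR(np.radians(-7.8),0))).round(0).tolist())
E
```

```text
clock: 5.45
tool_pos: [0.5145, -0.1785, 0.2]
orientation: [180.0, -0.1, -7.8]
force: [0.4, -1.3, -2.2]
opening: 0.0593
clock: 5.82
tool_pos: [0.5158, -0.1767, 0.1997]
orientation: [180.0, 0.1, -7.8]
force: [0.3, -0.3, -1.3]
opening: 0.0595
t 5.88 p [ 0.5159 -0.1766  0.1996] o [ 1.7997e+02  1.3000e-01 -7.7500e+00] F [-0.3 -0.3 -1.9] op 0.0596 j [  1.7  10.4 -19.3   0.  -60.4  80.5]
[[349.0, 217.0], [353.0, 227.0], [283.0, 217.0], [279.0, 227.0], [352.0, 76.0], [357.0, 67.0], [280.0, 76.0], [275.0, 67.0]]
```

View pics/w4.png

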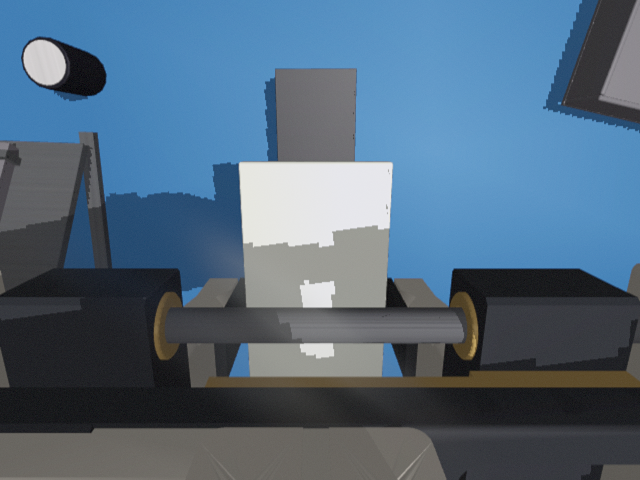

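The wrist picture shows the sink end at cols 276–356, row 69, beyond the held plate (front row 162). I'll fit the sink in the tool frame.

```bash
cat >> h.py <<'E'
def fitface(e,row,tz0,fix=False,rowcol=None,W=.06,L=.12):
    from scipy.optimize import least_squares
    def res(v):
        tx,ty,ya,tz=v
        R=Ro.from_euler("z",ya).as_matrix(); X=np.linspace(-L/2,L/2,400); t=[tx,ty,tz]
        o=[]
        for sy,c in((-W/2,1),(W/2,2)):
            E=projtool(np.c_[X,0*X+sy,0*X]@R.T+t); i=np.argsort(E[:,1]); o+=list(np.interp(e[:,0],E[i,1],E[i,0])-e[:,c])
        o.append(projtool(np.array([[L/2,0,0]])@R.T+t)[0,1]-row)
        if fix:o.append((tz-tz0)*1e5)
        return np.array(o)
    r=least_squares(res,[0,0,0,tz0]); v=r.x
    print("centre in tool mm",(np.r_[v[:2],v[3]]*1e3).round(2),"yaw deg",np.degrees(v[2]).round(2),"rms px",r.fun.std().round(2)); return v
E
python3 - <<'E'
from h import *
a=cv2.imread("pics/w4.png")
c=a.astype(float); rat=(c[:,:,2]/np.maximum(c[:,:,0],1)*200).clip(0,255)
m=np.dstack([rat]*3)
e=sideedges(m,(78,90,105,120,135,150),(266,286),(346,366)); print(e.round(1))
g=rat[50:90,285:345].mean(1);d=np.diff(g);k=np.argmax(d);w=d[k-2:k+3];row=50+(np.arange(k-2,k+3)*w).sum()/w.sum()+.5;print(row,g[k-3:k+5].astype(int))
fitface(e,row,.16); fitface(e,row,.16,True)
b=sideedges(a,(168,175),(232,254),(376,400)); print(b.round(1))
cv2.imwrite("pics/c4.png",cv2.resize(a[50:180,230:400],None,fx=4,fy=4,interpolation=cv2.INTER_NEAREST))
E
```

```text
[[ 78.  274.8 355.6]
 [ 90.  275.1 355.4]
 [105.  275.4 355.2]
 [120.  276.1 354.8]
 [135.  276.5 354.4]
 [150.  277.1 354.2]]
68.5310016672596 [ 91  90  90 108 174 196 195 195]
centre in tool mm [5.9500e+01 7.0000e-02 1.6233e+02] yaw deg -0.32 rms px 0.07
centre in tool mm [5.911e+01 7.000e-02 1.600e+02] yaw deg -0.31 rms px 0.29
[[168.  238.4 392.1]
 [175.  239.1 391.5]]
```

View pics/c4.png

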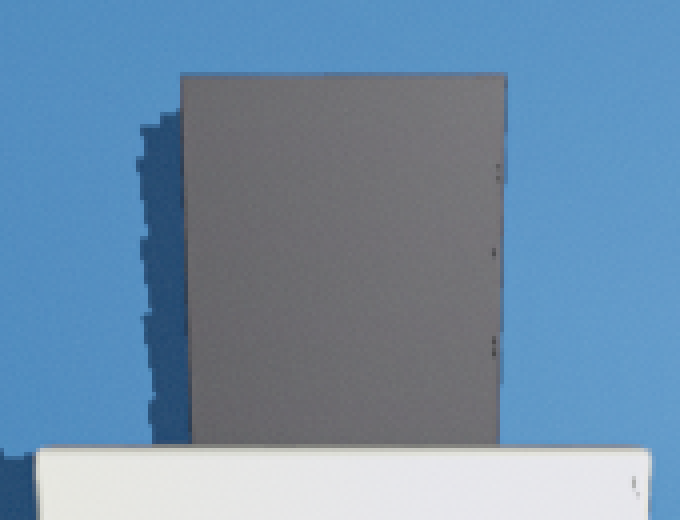

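```bash
python3 -m handwheel '[[0.029,0,0,0,0,-0.003],[0.0583,0,0.02,0,0,-0.005],[0.0583,0,0.06,0,0,-0.005],[0.0583,0,0.1,0,0,-0.005],[0.0583,0,0.125,0,0,-0.005],[0.0583,0,0.131,0,0,-0.005],[0.0583,0,0.131,0,0,-0.005],[0.0583,0,0.131,0,0,-0.005]]' 
python3 - <<'E'
from h import *
from plant import ctrl
s=ctrl.snapshot("wrist"); cv2.imwrite("pics/w5.png",s["img"]); st()
cv2.imwrite("pics/c5.png",cv2.resize(s["img"][120:270,220:410],None,fx=4,fy=4,interpolation=cv2.INTER_NEAREST))
E
```

```text
clock: 6.88
tool_pos: [0.574, -0.1851, 0.0701]
orientation: [180.0, -0.0, -7.5]
force: [0.2, 0.8, -1.0]
opening: 0.0595
t 6.92 p [ 0.5739 -0.1852  0.0702] o [ 1.7998e+02 -3.0000e-02 -7.5000e+00] F [-0.2 -0.2 -2. ] op 0.0595 j [  0.7  23.2 -20.6   0.  -46.2  81.8]
```

View pics/c5.png

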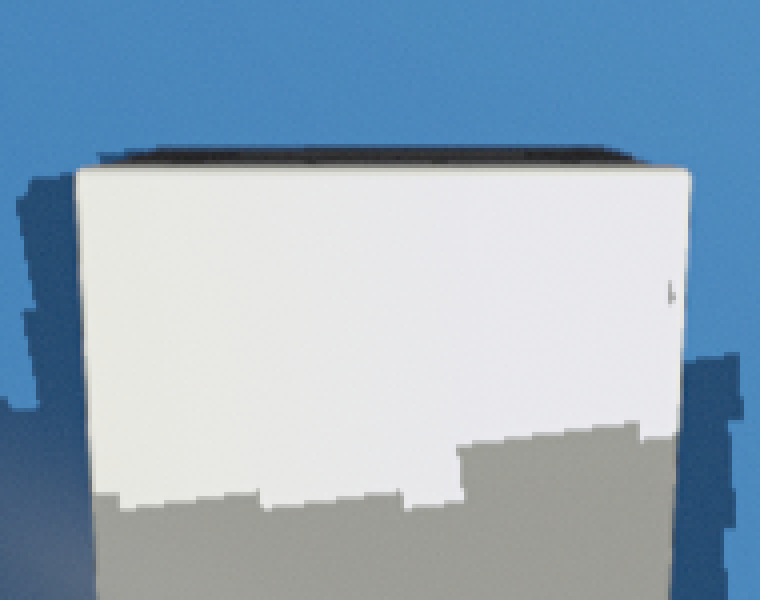

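```bash
python3 - <<'E'
from h import *
for h in (.070,.072,.03): print(h,projtool(np.array([[.06105,-.03,h],[.06105,.03,h]])).round(1).tolist())
print(projtool(np.array([[.06105,-.03,.0099],[.06105,.03,.0099],[.06105,.03,.0179]])).round(1).tolist())
a=cv2.imread("pics/w5.png").astype(float); 
print(a[150:164:1,300:330].mean(1).astype(int).tolist())
for r in (158,159,160): print(r,[tuple(x.astype(int)) for x in a[r,246:262:1]],'|',[tuple(x.astype(int)) for x in a[r,370:386:1]])
E
```

```text
0.07 [[260.1, 154.5], [370.9, 154.5]]
0.072 [[260.6, 154.4], [370.4, 154.4]]
0.03 [[247.3, 158.1], [383.7, 158.1]]
[[238.4, 160.5], [392.6, 160.5], [388.8, 159.5]]
[[187, 136, 76], [187, 135, 76], [187, 135, 76], [187, 135, 75], [188, 136, 76], [188, 136, 76], [139, 98, 58], [67, 53, 44], [52, 51, 52], [47, 45, 46], [68, 66, 67], [121, 126, 126], [190, 198, 197], [216, 223, 222]]
158 [(np.int64(148), np.int64(101), np.int64(53)), (np.int64(147), np.int64(101), np.int64(53)), (np.int64(147), np.int64(99), np.int64(48)), (np.int64(149), np.int64(103), np.int64(53)), (np.int64(146), np.int64(99), np.int64(49)), (np.int64(117), np.int64(77), np.int64(37)), (np.int64(97), np.int64(66), np.int64(39)), (np.int64(96), np.int64(66), np.int64(40)), (np.int64(83), np.int64(56), np.int64(41)), (np.int64(72), np.int64(52), np.int64(37)), (np.int64(81), np.int64(59), np.int64(42)), (np.int64(59), np.int64(49), np.int64(45)), (np.int64(54), np.int64(44), np.int64(41)), (np.int64(42), np.int64(39), np.int64(38)), (np.int64(42), np.int64(40), np.int64(37)), (np.int64(44), np.int64(42), np.int64(42))]
[... 2893 characters left out ...]
np.int64(70), np.int64(69)), (np.int64(69), np.int64(66), np.int64(67)), (np.int64(75), np.int64(71), np.int64(72)), (np.int64(72), np.int64(68), np.int64(69)), (np.int64(72), np.int64(68), np.int64(69)), (np.int64(71), np.int64(70), np.int64(70)), (np.int64(69), np.int64(68), np.int64(70)), (np.int64(72), np.int64(70), np.int64(71)), (np.int64(82), np.int64(76), np.int64(74)), (np.int64(116), np.int64(93), np.int64(76)), (np.int64(119), np.int64(93), np.int64(76)), (np.int64(144), np.int64(105), np.int64(73)), (np.int64(167), np.int64(119), np.int64(70)), (np.int64(185), np.int64(133), np.int64(78)), (np.int64(187), np.int64(136), np.int64(80)), (np.int64(188), np.int64(136), np.int64(78))]
```

The low-hover picture shows the sink's end face at rows 156–160 below the plate edge. Its centre is col ~315 (expected 315.5) and its end is about 0.9 mm short in x. I'll correct −0.7 mm and lower.

```bash
python3 -m handwheel '[[-0.0007,0,0.002,0,0,0],[-0.0007,0,0.005,0,0,0],[-0.0007,0,0.008,0,0,0],[-0.0007,0,0.01,0,0,0],[-0.0007,0,0.0105,0,0,0],[-0.0007,0,0.0105,0,0,0]]' 
python3 - <<'E'
from h import *
from plant import ctrl
s=ctrl.snapshot("wrist"); cv2.imwrite("pics/w6.png",s["img"]); st()
cv2.imwrite("pics/c6.png",cv2.resize(s["img"][140:200,220:410],None,fx=4,fy=4,interpolation=cv2.INTER_NEAREST))
E
```

```text
clock: 7.68
tool_pos: [0.5723, -0.1852, 0.0583]
orientation: [180.0, 0.1, -7.5]
force: [0.6, 0.4, -1.6]
opening: 0.0596
t 7.72 p [ 0.5723 -0.1852  0.0583] o [ 1.7997e+02  9.0000e-02 -7.5100e+00] F [-0.7 -0.  -2.1] op 0.0593 j [  0.7  24.  -21.3   0.  -44.8  81.8]
```

View pics/c6.png

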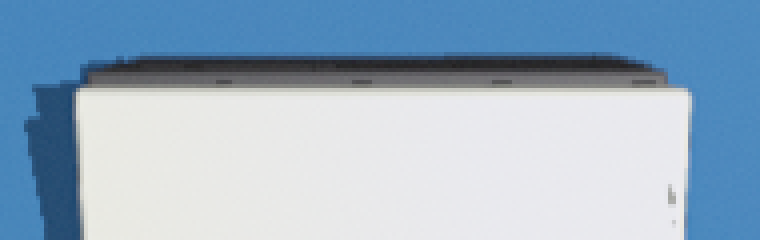

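```bash
cat > edge.py <<'E'
from h import *
import sys
a=cv2.imread(sys.argv[1]).astype(float); rat=a[:,:,2]/a[:,:,0]
print("profile rows 152..166 (R/B, mean):",[(152+i,round(x,2),int(y)) for i,(x,y) in enumerate(zip(rat[152:167,270:360].mean(1),a[152:167,270:360].mean((1,2))))])
for r in range(156,168):
    def cross(v,th,x0): 
        i=np.where((v[:-1]-th)*(v[1:]-th)<=0)[0]; return [round(float(x0+k+(th-v[k])/(v[k+1]-v[k]+1e-9)),1) for k in i]
    print(r,cross(rat[r,230:270],.7,230),cross(rat[r,365:400],.7,365))
E
python3 edge.py pics/w6.png
```

```text
profile rows 152..166 (R/B, mean): [(152, np.float64(0.4), 133), (153, np.float64(0.41), 116), (154, np.float64(0.49), 74), (155, np.float64(0.87), 43), (156, np.float64(0.99), 44), (157, np.float64(0.97), 59), (158, np.float64(0.97), 92), (159, np.float64(0.97), 109), (160, np.float64(0.98), 106), (161, np.float64(1.03), 128), (162, np.float64(1.03), 195), (163, np.float64(1.03), 222), (164, np.float64(1.0), 232), (165, np.float64(0.99), 233), (166, np.float64(0.99), 233)]
156 [249.0] [378.7]
157 [245.3] [382.5]
158 [241.7] [385.9]
159 [241.6] [386.3]
160 [241.5] [386.4]
161 [240.3] [388.1]
162 [238.6] [391.5]
163 [238.0] [392.3]
164 [237.8] [392.6]
165 [237.9] [392.6]
166 [237.9] [392.6]
167 [238.0] [392.6]
```

```bash
python3 - <<'E'
from h import *
for n in("w3","w4","w5","w6"):
    a=cv2.imread(f"pics/{n}.png"); e=sideedges(a,(168,180,190,200,210),(232,254),(376,400))
    g=a.astype(float).mean(2)[150:180,290:340].mean(1)
    th={"w3":120}.get(n,170); k=np.where((g[:-1]<th)&(g[1:]>=th))[0][-1]; row=150+k+(th-g[k])/(g[k+1]-g[k])
    print(n,row,e[0]); fitface(e,row,.01)
E
```

```text
w3 160.917037290455 [168.         238.56329114 392.20632369]
centre in tool mm [ 0.89 -0.02  9.96] yaw deg -0.0 rms px 0.08
w4 161.6255260839777 [168.         238.42887624 392.05235602]
centre in tool mm [ 0.62 -0.09 10.  ] yaw deg 0.03 rms px 0.13
w5 161.64300315926408 [168.         238.41777934 392.04874042]
centre in tool mm [0.62 0.01 9.93] yaw deg -0.09 rms px 0.12
w6 161.6184276414622 [168.         238.40250696 392.03145336]
centre in tool mm [ 0.62 -0.    9.94] yaw deg -0.07 rms px 0.13
```

```bash
python3 -m handwheel '[[0.0011,-0.0005,0,0,0,0],[0.0011,-0.0005,0,0,0,0],[0.0011,-0.0005,0,0,0,0]]' 
python3 - <<'E'
from h import *
from plant import ctrl
s=ctrl.snapshot("wrist"); cv2.imwrite("pics/w7.png",s["img"]); st()
E
python3 edge.py pics/w7.png
```

```text
clock: 8.1
tool_pos: [0.5734, -0.1848, 0.0583]
orientation: [180.0, 0.1, -7.5]
force: [0.1, 0.2, -1.6]
opening: 0.0596
t 8.15 p [ 0.5734 -0.1848  0.0584] o [ 1.7997e+02  9.0000e-02 -7.5200e+00] F [-0.3  0.2 -2. ] op 0.0593 j [  0.7  24.  -21.2   0.  -44.9  81.8]
profile rows 152..166 (R/B, mean): [(152, np.float64(0.4), 133), (153, np.float64(0.4), 133), (154, np.float64(0.4), 133), (155, np.float64(0.4), 129), (156, np.float64(0.43), 87), (157, np.float64(0.8), 46), (158, np.float64(1.0), 47), (159, np.float64(0.96), 44), (160, np.float64(0.97), 69), (161, np.float64(1.04), 124), (162, np.float64(1.03), 196), (163, np.float64(1.03), 222), (164, np.float64(1.0), 231), (165, np.float64(0.99), 233), (166, np.float64(0.99), 233)]
156 [] []
157 [255.9] [374.6]
158 [252.6] [378.3]
159 [248.1] [382.0]
160 [244.8] [384.8]
161 [241.2] [388.2]
162 [238.8] [391.5]
163 [238.1] [392.3]
164 [237.8] [392.5]
165 [237.9] [392.6]
166 [237.9] [392.6]
167 [237.9] [392.5]
```

Now aligned to within a few tenths of a mm: sink edge row ≈160, centre col 315.1, and the plate is at 315.2. I'll lower in half-millimetre rows.

```bash
python3 -m handwheel '[[0,0,0.0005,0,0,0],[0,0,0.001,0,0,0],[0,0,0.001,0,0,0]]'; python3 -m handwheel '[[0,0,0.0005,0,0,0],[0,0,0.0005,0,0,0]]';  python3 -m handwheel '[[0,0,0.0005,0,0,0],[0,0,0.0005,0,0,0]]'
```

```text
clock: 8.52
tool_pos: [0.5734, -0.1848, 0.0573]
orientation: [180.0, 0.1, -7.5]
force: [-0.7, 0.3, -1.3]
opening: 0.0594
clock: 8.78
tool_pos: [0.5735, -0.1849, 0.057]
orientation: [180.0, 0.1, -7.5]
force: [0.3, -0.3, 0.5]
opening: 0.0593
clock: 9.02
tool_pos: [0.5736, -0.1849, 0.0567]
orientation: [180.0, 0.1, -7.5]
force: [-2.3, -0.1, 3.8]
opening: 0.0597
```

Contact: Fz went from −2 to +3.8 N. I'll release, rise and look.

```bash
python3 -m handwheel '[[0,0,0,0,0,0],[0,0,0,0,0,0],[0,0,0,0,0,0],[0,0,0,0,0,0]]' -1; python3 -m handwheel '[[0,0,-0.02,0,0,0],[-0.02,0,-0.07,0,0,0],[-0.06,0,-0.12,0,0,0],[-0.06,0,-0.14,0,0,0],[-0.06,0,-0.14,0,0,0],[-0.06,0,-0.14,0,0,0]]'
python3 - <<'E'
from h import *
from plant import ctrl
s=ctrl.snapshot("wrist"); cv2.imwrite("pics/w8.png",s["img"]); st()
E
```

```text
clock: 9.52
tool_pos: [0.5734, -0.1848, 0.0562]
orientation: [180.0, 0.1, -7.5]
force: [-0.6, -0.4, -0.0]
opening: 0.0868
clock: 10.28
tool_pos: [0.5139, -0.1768, 0.1957]
orientation: [180.0, 0.1, -7.5]
force: [-1.1, -0.8, -0.1]
opening: 0.0875
t 10.32 p [ 0.5137 -0.1769  0.1953] o [179.97   0.19  -7.53] F [ 1.   0.4 -0. ] op 0.0877 j [  1.7  10.5 -19.8  -0.  -59.9  80.8]
```

View pics/w8.png

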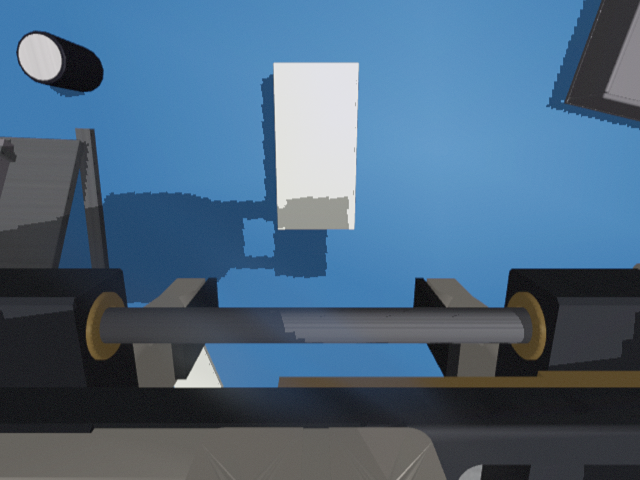

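The plate lies on the sink (cols 274–358, rows 63–229) and no sink edge shows from above. I'll check an enlarged crop and work out the move to the clamp plate.

```bash
python3 - <<'E'
from h import *
a=cv2.imread("pics/w8.png")
cv2.imwrite("pics/c8.png",cv2.resize(a[45:245,250:380],None,fx=3,fy=3,interpolation=cv2.INTER_NEAREST))
Rp=plateR(np.radians(170.3)); n=Rp[:,2]
g=np.array([.577,.211,.075])+n*.12
delta(g+[0,0,.0],Rp@FLIP); 
E
```

```text
row [0.0719, -0.3905, 0.0159, 0.0105, -0.5202, 0.0369] dist 0.397 deg 29.9
```

View pics/c8.png

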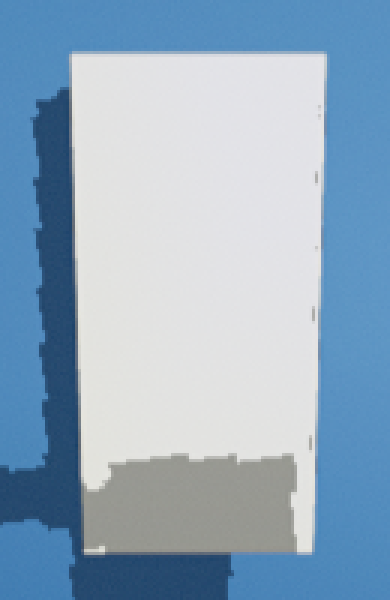

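```bash
python3 -m handwheel '[[0.012,-0.05,-0.02,0.0015,-0.08,0.006],[0.024,-0.11,-0.03,0.003,-0.17,0.012],[0.036,-0.17,-0.03,0.005,-0.26,0.018],[0.048,-0.23,-0.02,0.007,-0.35,0.025],[0.06,-0.29,-0.01,0.009,-0.44,0.031],[0.072,-0.35,0.005,0.0105,-0.52,0.037],[0.072,-0.39,0.016,0.0105,-0.52,0.037],[0.072,-0.39,0.016,0.0105,-0.52,0.037]]'; python3 -m handwheel '[[0,0,0,0,0,0],[0,0,0,0,0,0]]'
python3 - <<'E'
from h import *
from plant import ctrl
s=ctrl.snapshot("wrist"); cv2.imwrite("pics/w9.png",s["img"]); st()
Rp=plateR(np.radians(170.3)); B=box(.12,.06,.012)
print(proj(s,world(B,np.array([.577,.211,.075]),Rp)).round(0).tolist())
E
```

```text
clock: 11.32
tool_pos: [0.6357, 0.2032, 0.175]
orientation: [179.8, 30.2, -9.6]
force: [1.2, -0.0, 0.1]
opening: 0.0877
clock: 11.58
tool_pos: [0.6366, 0.1992, 0.1803]
orientation: [180.0, 29.9, -9.8]
force: [0.4, -0.4, 0.8]
opening: 0.0875
t 11.62 p [0.6366 0.1992 0.1807] o [-179.99   29.85   -9.76] F [0.1 0.3 0.1] op 0.088 j [ 24.5  38.8  23.7 -16.5 -99.8  56.5]
[[269.0, 154.0], [267.0, 154.0], [358.0, 154.0], [360.0, 154.0], [274.0, 317.0], [272.0, 324.0], [353.0, 317.0], [355.0, 324.0]]
```

View pics/w9.png

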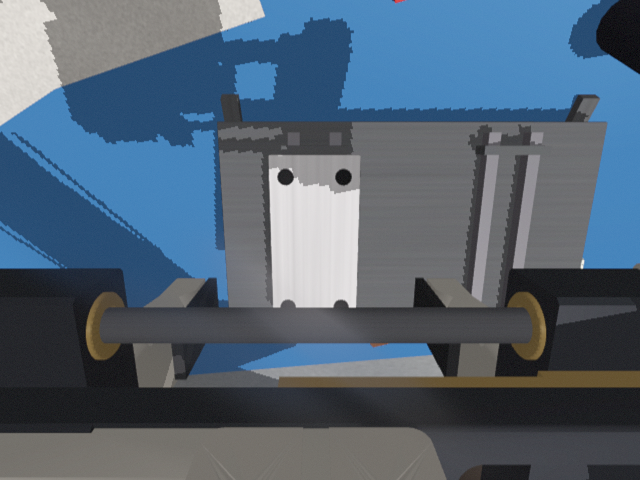

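The four-hole clamp plate is at cols 269–360 with its low edge at row 154, against a prediction of 267–360 and 154. I'll refine it in the tool frame.

```bash
python3 - <<'E'
from h import *
a=cv2.imread("pics/w9.png"); e=sideedges(a,(200,210,220,240,255,265),(262,280),(350,366)); print(e.round(1))
g=a.astype(float).mean(2)[145:165,300:330].mean(1); print(g.astype(int))
th=(g[:5].mean()+g[-5:].mean())/2;k=np.where((g[:-1]<th)&(g[1:]>=th))[0][-1]; row=145+k+(th-g[k])/(g[k+1]-g[k]);print(row)
fitface(e,row,.108);fitface(e,row,.108,True)
E
```

```text
[[200.  269.3 358.7]
 [210.  269.3 358.5]
 [220.  269.9 358.3]
 [240.  270.4 357.5]
 [255.  271.  357.3]
 [265.  271.3 356.8]]
[ 64  66  67  66  66  66  67  66  65  81 135 153 154 153 153 153 153 153
 153 153]
154.52519021180342
centre in tool mm [ -0.52  -0.99 111.98] yaw deg -0.04 rms px 0.09
centre in tool mm [ -0.37  -0.98 108.  ] yaw deg -0.03 rms px 0.65
```

```bash
python3 -m handwheel '[[-0.0004,-0.001,0.04,0,0,0],[-0.0004,-0.001,0.075,0,0,0],[-0.0004,-0.001,0.092,0,0,0],[-0.0004,-0.001,0.092,0,0,0],[-0.0004,-0.001,0.092,0,0,0]]'
python3 - <<'E'
from h import *
from plant import ctrl
s=ctrl.snapshot("wrist"); a=s["img"]; cv2.imwrite("pics/w10.png",a); st()
e=sideedges(a,(180,195,210,225,240,255),(230,262),(370,405)); print(e.round(1))
g=a.astype(float).mean(2)[145:180,300:330].mean(1); print(g.astype(int))
th=100;k=np.where((g[:-1]<th)&(g[1:]>=th))[0][-1]; row=145+k+(th-g[k])/(g[k+1]-g[k]);print(row)
fitface(e,row,.02)
E
```

```text
clock: 12.25
tool_pos: [0.5925, 0.2089, 0.1019]
orientation: [-179.9, 29.8, -9.7]
force: [0.5, -0.8, 1.1]
opening: 0.0874
t 12.3 p [0.5925 0.2091 0.1019] o [-179.92   29.75   -9.67] F [ 0.5  0.2 -0.3] op 0.0877 j [ 26.5  38.6  12.7 -17.1 -88.9  57.9]
[[180.  247.7 389.2]
 [195.  248.5 388.6]
 [210.  249.1 387.4]
 [225.  249.5 386.7]
 [240.  250.5 386.2]
 [255.  251.1 385.5]]
[ 79  79  77  77 106 122 126 126 126 122 116 107  98  90  82  79  78  82
 127 196 232 243 245 244 244 244 244 244 244 244 244 244 244 244 244]
162.39273525109704
centre in tool mm [-0.34  1.2  21.49] yaw deg 0.05 rms px 0.13
```

View pics/w10.png

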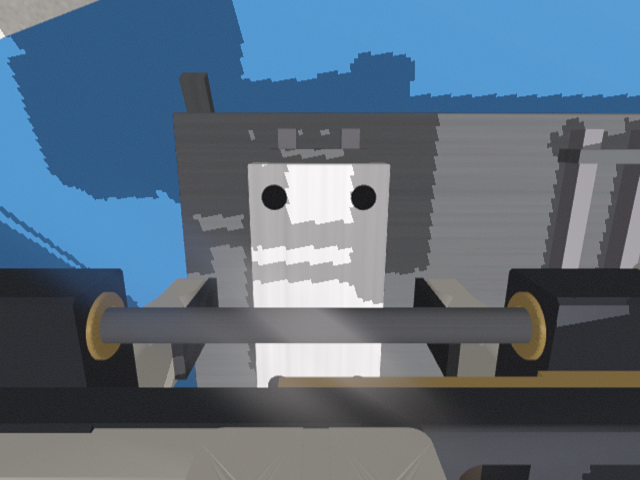

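```bash
python3 -m handwheel '[[-0.0003,0.0012,0.006,0,0,0],[-0.0003,0.0012,0.012,0,0,0],[-0.0003,0.0012,0.0145,0,0,0],[-0.0003,0.0012,0.0145,0,0,0]]'; python3 -m handwheel '[[0,0,0,0,0,0],[0,0,0,0,0,0],[0,0,0,0,0,0],[0,0,0,0,0,0],[0,0,0,0,0,0],[0,0,0,0,0,0]]' 1; python3 -m handwheel '[[0,0,-0.003,0,0,0],[0,0,-0.01,0,0,0],[0,0,-0.02,0,0,0],[0,0,-0.02,0,0,0],[0,0,-0.02,0,0,0]]'
python3 - <<'E'
from h import *
from plant import ctrl
s=ctrl.snapshot("wrist"); a=s["img"]; cv2.imwrite("pics/w11.png",a); st()
e=sideedges(a,(180,195,210,225,240,255),(225,262),(370,405)); print(e.round(1))
g=a.astype(float).mean(2)[145:180,300:330].mean(1); print(g.astype(int))
th=130;k=np.where((g[:-1]<th)&(g[1:]>=th))[0][-1]; row=145+k+(th-g[k])/(g[k+1]-g[k]);print(row)
fitface(e,row,.007)
R=toolR(ctrl.get_obs()["orientation"]); p=np.array(ctrl.get_obs()["tool_pos"])
ys=np.radians(-7.5); G=(Ro.from_euler("z",ys)).as_matrix()@np.diag([1.,-1,-1])
delta(p+[0,0,.09],R); delta(np.array([.514,-.1768,.20]),G)
E
```

```text
clock: 12.8
tool_pos: [0.5834, 0.2091, 0.0879]
orientation: [180.0, 29.9, -9.7]
force: [-0.1, 0.2, 0.2]
opening: 0.0876
clock: 13.55
tool_pos: [0.5837, 0.2092, 0.0882]
orientation: [-180.0, 29.9, -9.7]
force: [0.1, 0.3, 0.4]
opening: 0.0595
clock: 14.18
tool_pos: [0.5934, 0.2075, 0.1054]
orientation: [-180.0, 29.9, -9.7]
force: [-0.3, 0.2, -3.2]
opening: 0.0598
t 14.22 p [0.5932 0.2074 0.1053] o [180.    29.91  -9.71] F [-0.1  0.4 -3. ] op 0.0599 j [ 26.3  38.6  13.  -17.1 -89.4  57.9]
[[180.  237.1 394.3]
 [195.  237.7 393.6]
 [210.  238.4 392.5]
 [225.  239.5 391.7]
 [240.  240.2 391.2]
 [255.  240.8 403.5]]
[ 83  77  82  85  85  85  84  85  85  85  85  85  85  84  85  85  84  97
 131 149 170 180 182 181 181 181 181 181 182 181 181 181 181 188 201]
162.95752387224235
centre in tool mm [0.61 2.88 3.43] yaw deg -3.53 rms px 2.97
row [-0.0449, 0.0, -0.078, 0.0, 0.0, 0.0] dist 0.09 deg 0.0
row [-0.0588, 0.3921, -0.0755, -0.01, 0.5219, -0.0376] dist 0.404 deg 30.0
```

View pics/w11.png

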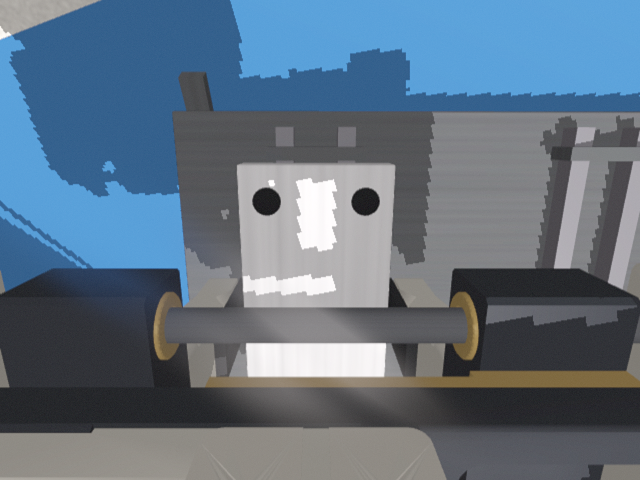

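The clamp plate is held (opening 59.8 mm, −3.2 N), front row 163, cols 237–395. Next I carry it to the look position behind the pile.

```bash
python3 -m handwheel '[[-0.022,0,-0.039,0,0,0],[-0.045,0,-0.078,0,0,0],[-0.047,0.05,-0.085,-0.001,0.07,-0.005],[-0.049,0.105,-0.085,-0.003,0.15,-0.01],[-0.051,0.16,-0.085,-0.004,0.22,-0.015],[-0.053,0.215,-0.084,-0.006,0.3,-0.02],[-0.055,0.27,-0.082,-0.007,0.37,-0.026],[-0.057,0.325,-0.079,-0.008,0.44,-0.032]]'
python3 -c "
from h import *
G=(Ro.from_euler('z',np.radians(-7.5))).as_matrix()@np.diag([1.,-1,-1]); delta(np.array([.514,-.1768,.20]),G)"
```

```text
clock: 15.22
tool_pos: [0.5277, -0.1127, 0.2025]
orientation: [-179.9, 4.5, -7.8]
force: [0.3, -0.4, -2.3]
opening: 0.0599
row [-0.0047, 0.0654, 0.0028, -0.002, 0.0794, -0.0049] dist 0.066 deg 4.6
```

```bash
python3 -m handwheel '[[-0.002,0.035,0.001,-0.001,0.04,-0.002],[-0.005,0.065,0.003,-0.002,0.079,-0.005],[-0.005,0.065,0.003,-0.002,0.079,-0.005],[-0.005,0.065,0.003,-0.002,0.079,-0.005],[-0.005,0.065,0.003,-0.002,0.079,-0.005],[-0.005,0.065,0.003,-0.002,0.079,-0.005]]'
python3 - <<'E'
from h import *
from plant import ctrl
s=ctrl.snapshot("wrist"); a=s["img"]; cv2.imwrite("pics/w12.png",a); st()
for th in (0,):
    gm=a.astype(float).mean(2); print(gm[155:172,300:330].mean(1).astype(int), gm[50:80,300:330].mean(1).astype(int))
E
```

```text
clock: 15.98
tool_pos: [0.5151, -0.1743, 0.1995]
orientation: [-180.0, 0.2, -7.5]
force: [0.1, -0.4, -3.1]
opening: 0.0597
t 16.02 p [ 0.515  -0.1743  0.1995] o [-1.7999e+02  1.7000e-01 -7.4800e+00] F [ 0.3  0.8 -2.8] op 0.0595 j [  1.9  10.3 -19.5  -0.  -60.4  80.6]
[228 228 228 228 228 228 229 229 173 120 185 211 217 218 218 217 217] [140 140 140 140 140 140 141 140 141 140 141 141 141 140 162 217 230 230
 229 229 229 229 229 230 229 229 229 229 229 229]
```

View pics/w12.png

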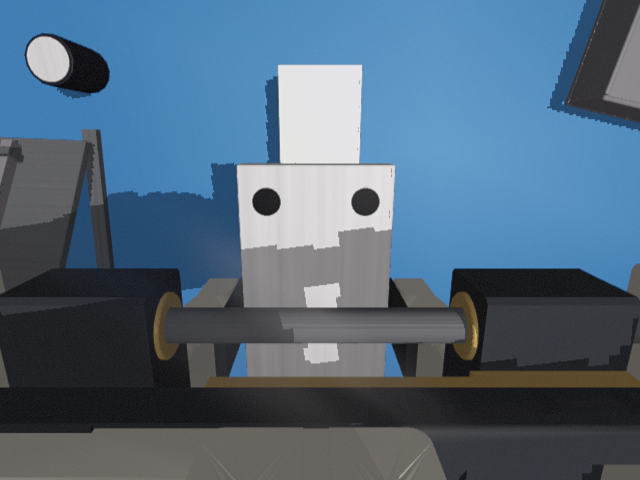

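```bash
python3 - <<'E'
from h import *
a=cv2.imread("pics/w12.png")
e=sideedges(a,(75,90,105,120,135,150),(268,290),(350,372)); print(e.round(1)); fitface(e,64.6,.151)
e=sideedges(a,(170,180,190,200,210,220,240),(228,250),(386,400)); print(e.round(1)); fitface(e,164.8,.007)
E
```

```text
[[ 75.  277.8 361.6]
 [ 90.  278.1 360.8]
 [105.  278.3 360.5]
 [120.  278.7 360.1]
 [135.  279.1 359.5]
 [150.  279.3 359.4]]
centre in tool mm [ 60.45   2.83 152.54] yaw deg 0.1 rms px 0.11
[[170.  236.5 390.4]
 [180.  236.9 394. ]
 [190.  237.5 393.3]
 [200.  237.9 392.8]
 [210.  238.5 392.3]
 [220.  238.9 391.8]
 [240.  240.  389.6]]
centre in tool mm [-0.35  0.29  6.14] yaw deg -0.58 rms px 0.92
```

```bash
python3 - <<'E'
from h import *
a=cv2.imread("pics/w12.png")
e=sideedges(a,(180,185,190,195,200,210,220),(228,250),(390,400)); fitface(e,164.7,.007)
# expected bottom edge of clamp
for z in(.0175,.019,.0195): print(z,projtool(np.array([[.0597,-.03,z],[.0597,.03,z]])).round(1).tolist())
E
```

```text
centre in tool mm [-0.27 -0.09  5.39] yaw deg 0.06 rms px 0.11
0.0175 [[242.2, 162.9], [388.8, 162.9]]
0.019 [[242.8, 162.7], [388.2, 162.7]]
0.0195 [[243.1, 162.6], [387.9, 162.6]]
```

```bash
python3 -m handwheel '[[0.03,0.0015,0,0,0,0],[0.0607,0.0029,0.02,0,0,0],[0.0607,0.0029,0.06,0,0,0],[0.0607,0.0029,0.095,0,0,0],[0.0607,0.0029,0.118,0,0,0],[0.0607,0.0029,0.128,0,0,0],[0.0607,0.0029,0.130,0,0,0],[0.0607,0.0029,0.130,0,0,0]]'; python3 -m handwheel '[[0,0,0,0,0,0],[0,0,0,0,0,0]]'
python3 - <<'E'
from h import *
from plant import ctrl
s=ctrl.snapshot("wrist"); cv2.imwrite("pics/w13.png",s["img"]); st()
cv2.imwrite("pics/c13.png",cv2.resize(s["img"][140:220,220:410],None,fx=4,fy=4,interpolation=cv2.INTER_NEAREST))
E
python3 edge.py pics/w13.png
```

```text
clock: 17.02
tool_pos: [0.575, -0.1856, 0.0704]
orientation: [-180.0, 0.1, -7.5]
force: [-0.6, -0.2, -3.5]
opening: 0.0597
clock: 17.27
tool_pos: [0.5746, -0.1857, 0.0703]
orientation: [-180.0, 0.1, -7.5]
force: [-0.2, -0.9, -2.9]
opening: 0.0594
t 17.32 p [ 0.5745 -0.1857  0.0701] o [-1.7999e+02  9.0000e-02 -7.5400e+00] F [-0.4  0.5 -2.7] op 0.0597 j [  0.6  23.3 -20.4  -0.  -46.4  81.9]
profile rows 152..166 (R/B, mean): [(152, np.float64(0.41), 137), (153, np.float64(0.41), 137), (154, np.float64(0.41), 137), (155, np.float64(0.41), 138), (156, np.float64(0.41), 138), (157, np.float64(0.43), 104), (158, np.float64(0.63), 59), (159, np.float64(0.97), 42), (160, np.float64(0.97), 47), (161, np.float64(0.99), 58), (162, np.float64(1.04), 110), (163, np.float64(1.02), 114), (164, np.float64(1.01), 123), (165, np.float64(1.01), 194), (166, np.float64(1.01), 218)]
156 [] []
157 [] []
158 [] []
159 [256.8] [371.7]
160 [253.0] [374.7]
161 [250.0] [377.6]
162 [246.2] [380.7]
163 [243.0] [384.5]
164 [238.4] [391.7]
165 [236.1] [394.6]
166 [235.9] [394.9]
167 [235.7] [394.9]
```

View pics/c13.png

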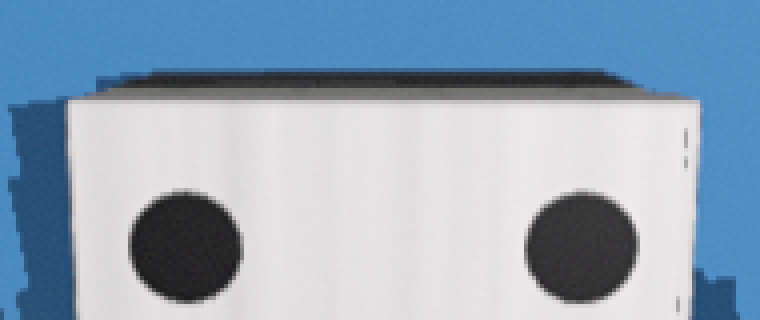

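```bash
python3 - <<'E'
from h import *
for x in(.0587,.0597,.0607):
  print(x,projtool(np.array([[x,-.03,z] for z in (.022,.030,.070)])).round(1).tolist())
E
```

```text
0.0587 [[244.3, 164.7], [247.6, 163.5], [260.3, 159.0]]
0.0597 [[244.2, 162.2], [247.5, 161.2], [260.2, 157.1]]
0.0607 [[244.1, 159.8], [247.4, 158.9], [260.2, 155.2]]
```

The x direction agrees within 0.2 mm (insulator/sink line at row 161.5, expected 161.2). The pile centre is at col 313.8 and the plate at 315.2, so I shift −0.7 mm in tool y.

```bash
python3 -m handwheel '[[-0.0001,-0.0004,0,0,0,0],[-0.0001,-0.0007,0.0015,0,0,0],[-0.0001,-0.0007,0.003,0,0,0],[-0.0001,-0.0007,0.003,0,0,0]]'
python3 - <<'E'
from h import *
from plant import ctrl
s=ctrl.snapshot("wrist"); cv2.imwrite("pics/w14.png",s["img"]); st()
for x in(.0587,.0597,.0607):
  print(x,projtool(np.array([[x,-.03,z] for z in (.019,.027,.067)])).round(1).tolist())
E
python3 edge.py pics/w14.png
```

```text
clock: 17.82
tool_pos: [0.574, -0.1849, 0.0662]
orientation: [-180.0, 0.2, -7.5]
force: [-0.2, 0.5, -2.8]
opening: 0.0599
t 17.88 p [ 0.5741 -0.185   0.0663] o [-1.80e+02  1.60e-01 -7.53e+00] F [ 0.1 -0.5 -3. ] op 0.0595 j [  0.7  23.5 -20.6  -0.  -46.   81.8]
0.0587 [[243.0, 165.1], [246.4, 163.9], [259.5, 159.2]]
0.0597 [[242.8, 162.7], [246.3, 161.6], [259.4, 157.3]]
0.0607 [[242.7, 160.2], [246.2, 159.2], [259.4, 155.4]]
profile rows 152..166 (R/B, mean): [(152, np.float64(0.41), 137), (153, np.float64(0.41), 137), (154, np.float64(0.41), 138), (155, np.float64(0.41), 138), (156, np.float64(0.43), 103), (157, np.float64(0.65), 57), (158, np.float64(0.97), 41), (159, np.float64(0.97), 42), (160, np.float64(1.0), 60), (161, np.float64(1.04), 127), (162, np.float64(1.03), 196), (163, np.float64(1.03), 160), (164, np.float64(1.01), 125), (165, np.float64(1.01), 193), (166, np.float64(1.01), 219)]
156 [] []
157 [] [365.7, 366.5]
158 [256.6] [375.2]
159 [250.9] [378.0]
160 [249.5] [380.7]
161 [244.3] [385.3]
162 [243.1] [387.5]
163 [241.8] [388.1]
164 [237.5] [391.7]
165 [236.1] [394.6]
166 [235.8] [394.9]
167 [235.8] [394.9]
```

```bash
python3 -m handwheel '[[0.0004,0,0,0,0,0],[0.0004,0,0,0,0,0]]'
python3 - <<'E'
from h import *
from plant import ctrl
s=ctrl.snapshot("wrist"); cv2.imwrite("pics/w15.png",s["img"]); st()
cv2.imwrite("pics/c15.png",cv2.resize(s["img"][140:220,220:410],None,fx=4,fy=4,interpolation=cv2.INTER_NEAREST))
E
python3 edge.py pics/w15.png | head -1
python3 -m handwheel '[[0,0,0.0005,0,0,0],[0,0,0.0005,0,0,0]]';  python3 -m handwheel '[[0,0,0.0005,0,0,0],[0,0,0.0005,0,0,0]]'
```

```text
clock: 18.12
tool_pos: [0.5747, -0.185, 0.0665]
orientation: [-180.0, 0.1, -7.5]
force: [-0.3, -0.2, -2.8]
opening: 0.0594
t 18.18 p [ 0.5747 -0.185   0.0665] o [-1.7999e+02  1.4000e-01 -7.5300e+00] F [ 0.5  0.2 -2.5] op 0.0602 j [  0.7  23.6 -20.5  -0.  -46.   81.8]
profile rows 152..166 (R/B, mean): [(152, np.float64(0.41), 137), (153, np.float64(0.41), 137), (154, np.float64(0.41), 137), (155, np.float64(0.41), 138), (156, np.float64(0.41), 138), (157, np.float64(0.42), 113), (158, np.float64(0.54), 68), (159, np.float64(0.92), 44), (160, np.float64(0.98), 47), (161, np.float64(0.98), 51), (162, np.float64(1.01), 97), (163, np.float64(1.01), 110), (164, np.float64(1.01), 123), (165, np.float64(1.01), 195), (166, np.float64(1.01), 219)]
clock: 18.42
tool_pos: [0.5745, -0.185, 0.0659]
orientation: [-180.0, 0.1, -7.5]
force: [0.3, -0.2, -2.5]
opening: 0.0596
clock: 18.68
tool_pos: [0.5746, -0.185, 0.0655]
orientation: [-180.0, 0.1, -7.5]
force: [0.5, -1.0, -2.1]
opening: 0.0594
```

View pics/c15.png

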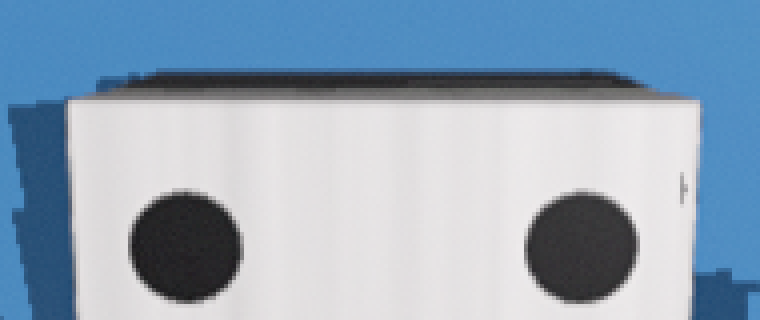

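Now x is aligned within 0.1–0.2 mm. I'll keep lowering gently.

```bash
for i in 1; do python3 -m handwheel '[[0,0,0.0004,0,0,0],[0,0,0.0004,0,0,0]]'; done; python3 -m handwheel '[[0,0,0.0003,0,0,0],[0,0,0.0003,0,0,0]]'
```

```text
clock: 18.92
tool_pos: [0.5747, -0.185, 0.0652]
orientation: [-180.0, 0.1, -7.5]
force: [0.2, -0.3, -2.1]
opening: 0.0595
clock: 19.18
tool_pos: [0.5747, -0.185, 0.0649]
orientation: [-180.0, 0.1, -7.5]
force: [-0.7, 0.4, -1.0]
opening: 0.0599
```

```bash
python3 -m handwheel '[[0,0,0.0004,0,0,0],[0,0,0.0004,0,0,0]]'; python3 - <<'E'
from h import *
from plant import ctrl
s=ctrl.snapshot("wrist"); cv2.imwrite("pics/w16.png",s["img"]); st()
E
python3 edge.py pics/w16.png
```

```text
clock: 19.42
tool_pos: [0.5747, -0.185, 0.0646]
orientation: [-180.0, 0.1, -7.5]
force: [-0.5, -0.3, -0.9]
opening: 0.0598
t 19.48 p [ 0.5747 -0.185   0.0646] o [-1.80e+02  1.30e-01 -7.53e+00] F [-0.  -0.  -0.5] op 0.0597 j [  0.7  23.7 -20.6  -0.  -45.8  81.8]
profile rows 152..166 (R/B, mean): [(152, np.float64(0.41), 137), (153, np.float64(0.41), 137), (154, np.float64(0.41), 137), (155, np.float64(0.41), 138), (156, np.float64(0.41), 138), (157, np.float64(0.41), 129), (158, np.float64(0.45), 86), (159, np.float64(0.82), 47), (160, np.float64(1.0), 48), (161, np.float64(0.96), 47), (162, np.float64(0.99), 67), (163, np.float64(1.01), 102), (164, np.float64(1.01), 124), (165, np.float64(1.01), 195), (166, np.float64(1.01), 219)]
156 [] []
157 [] []
158 [] []
159 [257.9] [373.0]
160 [254.6] [375.7]
161 [250.9] [378.9]
162 [248.1] [381.7]
163 [242.4] [385.0]
164 [238.6] [391.7]
165 [236.4] [394.6]
166 [235.9] [394.9]
167 [235.7] [394.9]
```

```bash
python3 -m handwheel '[[0,0,0.0005,0,0,0],[0,0,0.0005,0,0,0]]';python3 -m handwheel '[[0,0,0,0,0,0],[0,0,0,0,0,0],[0,0,0,0,0,0],[0,0,0,0,0,0]]' -1; python3 -m handwheel '[[0,0,-0.02,0,0,0],[-0.02,0,-0.07,0,0,0],[-0.06,0,-0.12,0,0,0],[-0.06,0,-0.14,0,0,0],[-0.06,0,-0.14,0,0,0],[-0.06,0,-0.14,0,0,0]]'
python3 - <<'E'
from h import *
from plant import ctrl
s=ctrl.snapshot("wrist"); cv2.imwrite("pics/w17.png",s["img"]); st()
t=ctrl.snapshot("scene");cv2.imwrite("pics/s17.png",t["img"])
a=cv2.resize(s["img"][40:240,240:390],None,fx=2.9,fy=2.9,interpolation=cv2.INTER_NEAREST)
b=cv2.resize(t["img"][205:285,215:295],(366,580),interpolation=cv2.INTER_CUBIC); b=cv2.resize(t["img"][205:285,215:295],(360,360),interpolation=cv2.INTER_CUBIC); b=cv2.copyMakeBorder(b,0,220,0,0,cv2.BORDER_CONSTANT)
cv2.imwrite("pics/c17.png",np.hstack([a,b])[:, :800])
E
```

```text
clock: 19.73
tool_pos: [0.5748, -0.185, 0.0641]
orientation: [-180.0, 0.1, -7.5]
force: [-0.2, -0.1, 0.7]
opening: 0.0601
clock: 20.23
tool_pos: [0.5746, -0.185, 0.0638]
orientation: [-180.0, 0.1, -7.5]
force: [-0.9, 0.0, -0.4]
opening: 0.087
clock: 20.98
tool_pos: [0.5151, -0.1771, 0.2033]
orientation: [-180.0, 0.2, -7.5]
force: [-0.6, -0.2, -0.9]
opening: 0.0873
t 21.02 p [ 0.515  -0.1771  0.2029] o [-179.99    0.25   -7.55] F [ 0.  -0.2 -0.3] op 0.088 j [  1.6  10.3 -19.   -0.1 -61.   80.9]
```

View pics/c17.png

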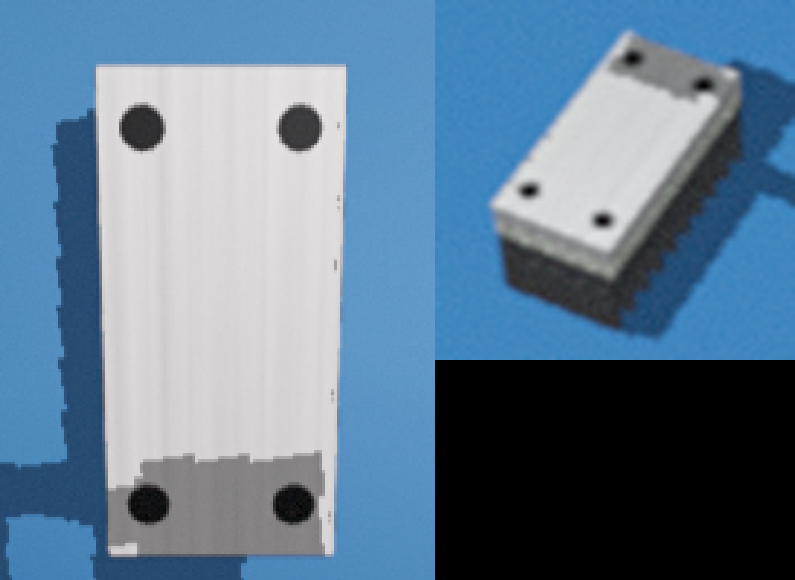

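View pics/s17.png

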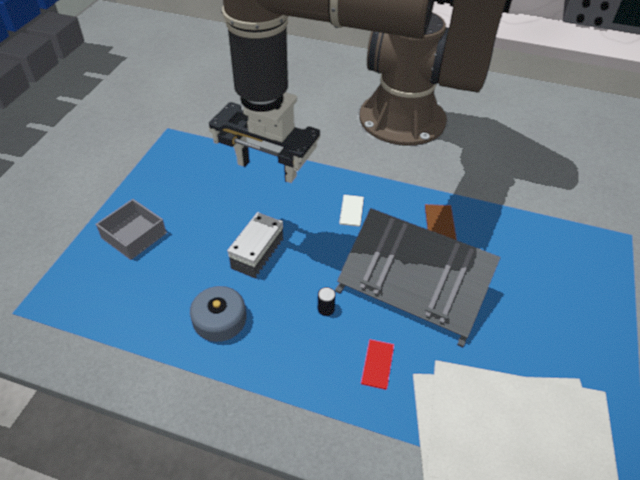

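The pile looks flush from above. In the scene crop there may be a small jog between plates and sink (crop col 493→503), so I overlay a flush model and look at the side with the wrist camera.

```bash
python3 - <<'E'
from h import *
from plant import ctrl
s=ctrl.snapshot("wrist"); c=ctrl.snapshot("scene"); st()
a=s["img"]
e=sideedges(a,(75,90,105,120,150,170,185),(262,290),(345,372)); print(e.round(1))
g=a.astype(float).mean(2)[50:80,300:330].mean(1); d=np.diff(g); k=np.argmax(d); row=50+k+.5; print(row)
v=fitface(e,row,.143)
o=ctrl.get_obs(); R=toolR(o["orientation"]); C=R@np.array([v[0],v[1],v[3]])+o["tool_pos"]; print("clamp top world",C.round(4), "yaw",o["orientation"][2]-np.degrees(v[2]))
img=cv2.resize(c["img"][200:290,210:300],None,fx=6,fy=6,interpolation=cv2.INTER_CUBIC)
yaw=np.radians(o["orientation"][2]-np.degrees(v[2])); Rz=plateR(yaw,0)
for z,H,col in((0,.04,(0,0,255)),(.04,.008,(0,255,0)),(.048,.012,(255,0,255))):
    q=proj(c,world(box(.12,.06,H),np.array([C[0],C[1],z]),Rz)); h=(cv2.convexHull(q.astype(np.float32))-[210,200]+.5)*6
    cv2.polylines(img,[np.int32(h*16)],True,col,1,cv2.LINE_AA,4)
cv2.imwrite("pics/c18.png",img)
E
```

```text
t 21.18 p [ 0.5152 -0.1772  0.2028] o [179.99   0.27  -7.54] F [ 0.5 -0.7 -1.1] op 0.0877 j [  1.6  10.3 -19.   -0.  -61.   80.9]
[[ 75.  272.6 358.3]
 [ 90.  272.5 358.1]
 [105.  273.1 357.5]
 [120.  273.4 357.4]
 [150.  274.3 356.5]
 [170.  274.8 355.6]
 [185.  275.2 355.5]]
61.5
centre in tool mm [ 6.1010e+01 -1.1000e-01  1.4447e+02] yaw deg 0.05 rms px 0.13
clamp top world [ 0.575 -0.185  0.058] yaw -7.588248346502694
```

View pics/c18.png

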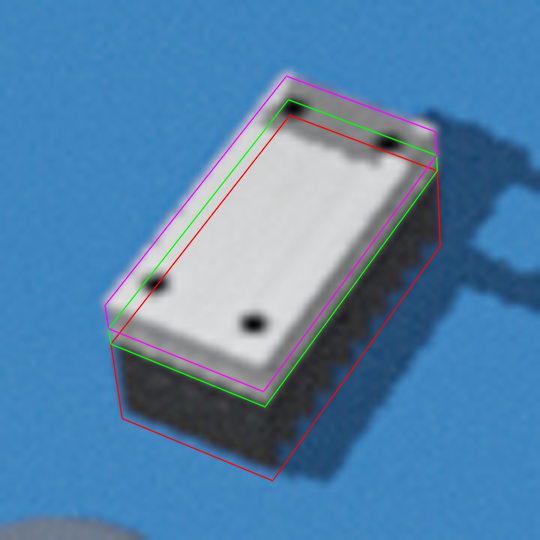

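```bash
python3 - <<'E'
from h import *
Rp=plateR(np.radians(172.5),np.pi/4.5); n=Rp[:,2]; E=np.array([.634,-.193,.045])
delta(E+n*.11,Rp@FLIP); print(E+n*.11)
E
```

```text
row [0.1909, 0.0, 0.0726, -0.0001, -0.6934, -0.0007] dist 0.204 deg 39.7
[ 0.70410173 -0.20222907  0.12926489]
```

```bash
python3 -m handwheel '[[0.05,0,-0.02,0,-0.15,0],[0.1,0,-0.02,0,-0.33,0],[0.15,0,0,0,-0.5,0],[0.191,0,0.04,0,-0.66,0],[0.191,0,0.073,0,-0.693,0],[0.191,0,0.073,0,-0.693,0],[0.191,0,0.073,0,-0.693,0]]'
python3 - <<'E'
from h import *
from plant import ctrl
s=ctrl.snapshot("wrist"); cv2.imwrite("pics/w19.png",s["img"]); st()
E
```

```text
clock: 22.05
tool_pos: [0.7054, -0.2029, 0.1346]
orientation: [179.9, 39.5, -7.6]
force: [-0.4, -0.3, 1.6]
opening: 0.0878
t 22.1 p [ 0.7058 -0.2028  0.1371] o [179.95  39.29  -7.54] F [0.  0.3 1.7] op 0.0874 j [  -2.5   55.4   41.3   -3.5 -115.    84.6]
```

View pics/w19.png

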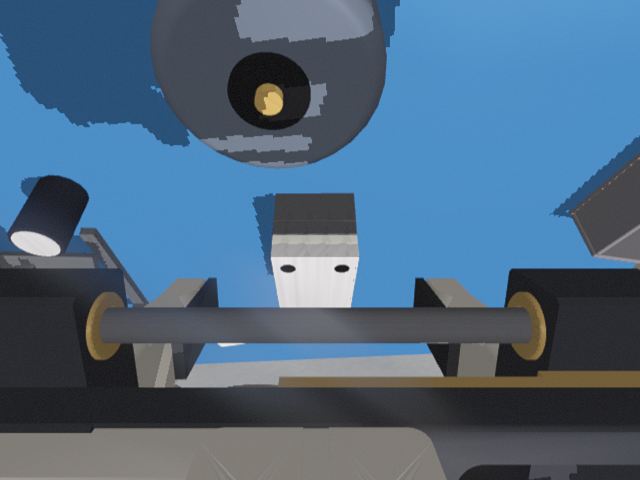

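```bash
python3 - <<'E'
from h import *
a=cv2.imread("pics/w19.png")
cv2.imwrite("pics/c19.png",cv2.resize(a[185:310,255:375],None,fx=4.6,fy=4.6,interpolation=cv2.INTER_NEAREST))
e=sideedges(a,(240,246,252,257,),(264,282),(346,366)); print(e.round(1))
r=a.astype(float); rat=r[:,:,2]/r[:,:,0]
m=np.dstack([rat*150]*3)
print(sideedges(m,(200,206,212,218,224,230,240,246,252,260,264,280,300),(264,282),(346,366)).round(1))
E
```

```text
[[240.  271.5 357.4]
 [246.  271.2 357.9]
 [252.  270.5 358.7]
 [257.  270.4 358.6]]
[[200.  274.6 353.4]
 [206.  274.3 353.9]
 [212.  273.8 354.4]
 [218.  273.3 354.9]
 [224.  273.  355.2]
 [230.  272.6 355.8]
 [240.  271.2 357.3]
 [246.  270.9 357.9]
 [252.  270.3 358.5]
 [260.  270.2 358.5]
 [264.  271.  357.8]
 [280.  274.1 355. ]
 [300.  277.6 351.7]]
```

View pics/c19.png

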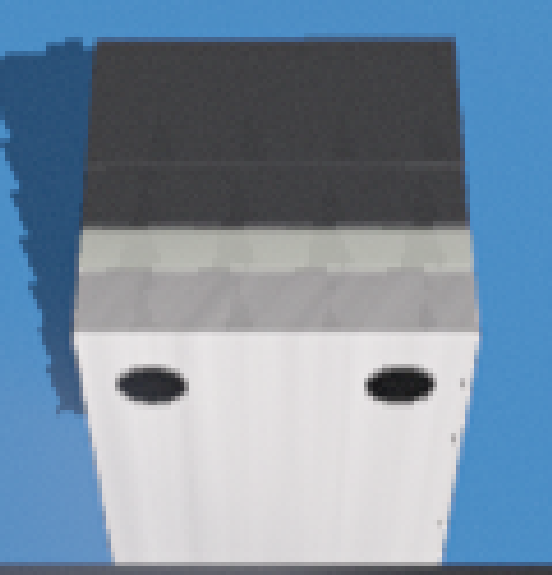

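```bash
cat > side.py <<'E'
from h import *
import sys
from scipy.optimize import least_squares
def lay(a,rows,s0,lr,rr): pass
a=cv2.imread("pics/w19.png").astype(float); m=cv2.GaussianBlur(a.mean(2),(1,1),0)
p=m[185:265,295:330].mean(1)   # away from holes
print([(185+i,int(x)) for i,x in enumerate(p)])
E
python3 side.py
```

```text
[(185, 138), (186, 138), (187, 138), (188, 138), (189, 138), (190, 138), (191, 139), (192, 136), (193, 101), (194, 68), (195, 64), (196, 65), (197, 65), (198, 65), (199, 65), (200, 65), (201, 65), (202, 65), (203, 65), (204, 65), (205, 65), (206, 65), (207, 65), (208, 65), (209, 65), (210, 65), (211, 65), (212, 65), (213, 65), (214, 64), (215, 65), (216, 65), (217, 64), (218, 65), (219, 65), (220, 71), (221, 66), (222, 65), (223, 65), (224, 65), (225, 65), (226, 65), (227, 65), (228, 64), (229, 64), (230, 65), (231, 64), (232, 64), (233, 77), (234, 107), (235, 161), (236, 174), (237, 175), (238, 175), (239, 176), (240, 176), (241, 177), (242, 180), (243, 173), (244, 162), (245, 159), (246, 159), (247, 160), (248, 160), (249, 161), (250, 161), (251, 161), (252, 161), (253, 161), (254, 161), (255, 159), (256, 169), (257, 217), (258, 227), (259, 225), (260, 225), (261, 225), (262, 225), (263, 225), (264, 225)]
```

```bash
cat > side2.py <<'E'
from h import *
from scipy.optimize import least_squares
# camera: pitch angle below horizontal phi, depth/pos free. 2D in (x,z); cam forward f=(-cos phi,-sin phi), down d=(-sin phi? )
F=379.9
rows=[193.0,234.3,243.4,256.5]; 
wid=[(200,78.8,'s'),(206,79.6,'s'),(212,80.6,'s'),(218,81.6,'s'),(224,82.2,'s'),(230,83.2,'s'),(240,86.1,'i'),(246,87.0,'c'),(252,88.2,'c')]
cen=lambda r:0
def model(v,free):
    cx,cz,phi,ds,di=v; 
    f=np.array([-np.cos(phi),-np.sin(phi)]); # wrist image: rows down = toward tool -x = back to robot & up => d
    d=np.array([-np.sin(phi),np.cos(phi)])
    off={'s':ds,'i':di,'c':0.}
    o=[]
    P=lambda x,z:(lambda q:(239.8+F*(q@d)/(q@f),q@f))(np.array([x-cx,z-cz]))
    o+= [P(ds,0)[0]-rows[0],P(max(ds,0) if 0 else ds,40)[0]-rows[1] if ds>=di else P(di,40)[0]-rows[1]]
    o+= [P(max(di,0) if 0 else (0 if di<0 else 0),48)[0]-rows[2],P(0,60)[0]-rows[3]]
    for r,w,l in wid:
        # ray at row r hits plane x=off
        t=(r-239.8)/F; ray=f+t*d; k=(off[l]-cx)/ray[0]; o.append((F*60/k-w))
    o.append((np.degrees(phi)-free)/.5)
    return np.array(o)
if __name__=="__main__":
    for ph in (35.9,):
        x0=[180,250,np.radians(ph),0,0]
        r=least_squares(lambda v:model(v,ph),x0); print(r.x[:2].round(1),np.degrees(r.x[2]).round(2),"sink,ins offset rel clamp mm",r.x[3:].round(2)); print(r.fun.round(2))
        r=least_squares(lambda v:model([*v,0,0],ph),x0[:3]); print("flush:",r.x[:2].round(1),np.degrees(r.x[2]).round(2)); print(r.fun.round(2))
E
python3 side2.py; python3 - <<'E'
from h import *
from plant import ctrl
s=ctrl.snapshot("wrist"); st(); print(-s["R"].T@s["t"], s["R"][2])
B=[]
for z in(0,.04,.048,.06): B+=[[.06,-.03,z],[.06,.03,z]]
print(proj(s,world(np.array(B),np.array([.575,-.185,0]),plateR(np.radians(-7.6),0))).round(1).tolist())
E
```

```text
[215.  201.1] 35.88 sink,ins offset rel clamp mm [-1.84 -0.78]
[ 0.41 -0.22 -0.76  0.6  -0.07  0.1   0.07  0.05  0.42  0.39 -0.46 -0.07
 -0.29 -0.04]
flush: [215.7 202.5] 36.1
[-0.41 -0.36 -0.31  0.94  0.05  0.23  0.21  0.2   0.58  0.56 -0.7  -0.62
 -0.83  0.4 ]
t 22.15 p [ 0.7058 -0.2026  0.1381] o [179.99  39.22  -7.52] F [-0.1  0.6  1.1] op 0.0876 j [  -2.5   55.3   41.2   -3.5 -115.    84.6]
[ 0.84736858 -0.22143935  0.20240398] [-0.80314653  0.10556704 -0.5863542 ]
[[353.7, 190.5], [275.9, 190.4], [357.1, 231.9], [272.4, 231.8], [357.8, 241.1], [271.7, 241.0], [359.0, 255.4], [270.5, 255.4]]
```

The end view shows three layers with side edges in line: centres at col 314.0 (sink), 314.2 (insulator) and 314.4 (clamp). Row spacings match a flush pile within about 1 px. Next I back off and compare the fixed views before and after.

```bash
python3 -m handwheel '[[0,0,-0.03,0,0,0],[0,0,-0.07,0,0,0],[0,0,-0.07,0,0,0],[0,0,-0.07,0,0,0]]'
python3 - <<'E'
from h import *
import pickle
from plant import ctrl
T,C=pickle.load(open("snaps.pkl","rb"))
c=ctrl.snapshot("scene"); t=ctrl.snapshot("top"); st()
cv2.imwrite("pics/s20.png",c["img"])
for n,roi in(("transformer",(185,280,252,348)),("cap",(312,283,342,322)),("bin",(92,196,170,262)),("sinkbase",(225,248,275,280))):
    x0,y0,x1,y1=roi; A=C["img"][y0:y1,x0:x1];Bb=c["img"][y0:y1,x0:x1]
    d=cv2.phaseCorrelate(np.float32(cv2.cvtColor(A,6)),np.float32(cv2.cvtColor(Bb,6)))
    print(n,np.round(d[0],2),round(d[1],2),"meandiff",np.abs(A.astype(int)-Bb).mean().round(1))
r=(340,195,400,270); m=bright(t,r,90,150); B=box(.12,.06,.02)
x,f=fit([(t,m,r)],B,lambda v:(np.array([v[0],v[1],.04]),plateR(v[2],0)),[.575,-.185,-.13],[.01,.01,.05]); print("pile top",x[:2].round(4),np.degrees(x[2]).round(2),f)
cv2.imwrite("pics/t20.png",t["img"])
E
```

```text
clock: 22.65
tool_pos: [0.7491, -0.208, 0.1891]
orientation: [-179.9, 39.5, -7.5]
force: [-0.8, -0.4, -0.2]
opening: 0.0872
t 22.75 p [ 0.7485 -0.2079  0.1869] o [-179.96   39.71   -7.51] F [-0.  -0.7 -1.1] op 0.0879 j [  -2.7   60.7   58.7   -3.9 -127.6   83.9]
transformer [-0.25  0.02] 0.19 meandiff 47.0
cap [-0.05 -0.1 ] 0.96 meandiff 2.6
bin [5.01 0.75] 0.04 meandiff 36.4
sinkbase [ -3.25 -14.94] 0.05 meandiff 40.2
pile top [ 0.576 -0.186] -7.43 0.04571939500515655
```

View pics/s20.png

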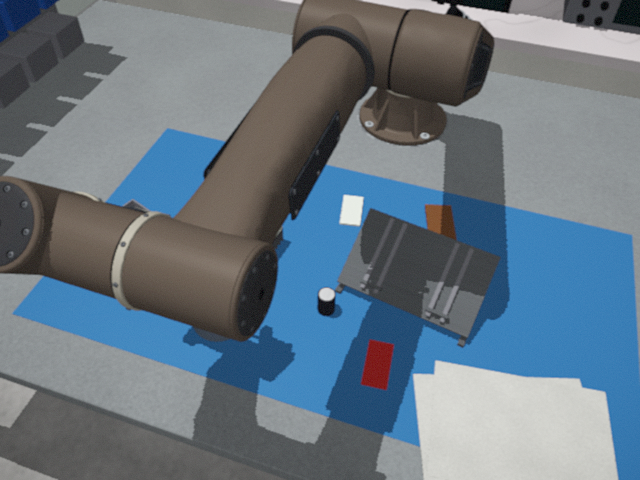

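The arm blocks the scene view here, so I use the post-placement picture s17 instead.

```bash
python3 - <<'E'
from h import *
A0=cv2.imread("pics/scene0.png");B0=cv2.imread("pics/s17.png"); t=cv2.imread("pics/t20.png"); t0=cv2.imread("pics/top0.png")
for n,roi in(("transformer",(185,280,252,348)),("cap",(312,283,342,322)),("bin",(92,196,170,262)),("sink lower",(225,262,262,280))):
    x0,y0,x1,y1=roi; A=A0[y0:y1,x0:x1];B=B0[y0:y1,x0:x1]
    d=cv2.phaseCorrelate(np.float32(cv2.cvtColor(A,6)),np.float32(cv2.cvtColor(B,6)))
    print(n,np.round(d[0],2),round(d[1],2),"diff",np.abs(A.astype(int)-B).mean().round(1))
cv2.imwrite("pics/c20.png",t[60:300,150:560])
E
```

```text
transformer [-0.02 -0.  ] 0.98 diff 2.3
cap [-0.   -0.06] 0.92 diff 2.8
bin [0.02 0.06] 0.97 diff 2.2
sink lower [0.06 0.21] 1.01 diff 5.7
```

View pics/c20.png

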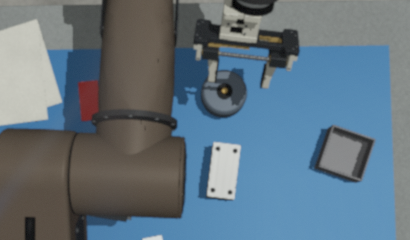

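Nothing has shifted: the bystanders and sink base are within 0.2 px. The gripper hangs clear, with its tips more than 0.1 m above the transformer. I'll hand in.

```bash
python3 -c "
from plant import ctrl
print(ctrl.close_job())"
```

```text
the job is handed in; nothing more can be done
None
```

I laid the white insulator on the heat sink and the four-hole clamp plate on top of it. Each was lowered in small steps until the force reading showed contact, with at most 4 N measured. The job was handed in at about 23 s.

**Alignment:** The end-on wrist view shows the three layers centred within about 0.3 mm across the width, and their angles agree within about 0.2°. In the length direction the edges measured within about 0.3 mm while lowering.

**Heat sink and bystanders:** The picture taken after the second release shows the transformer, capacitor, screw bin and heat sink base all within 0.2 px of where they started. After the arm backed off from that end-on view, I rechecked only the pile in the top view. It fitted within about 1 mm and 0.4° of the heat sink's starting pose.

**Checks that disagreed:**
- In the end-on view the heat sink looked about 1 px (roughly 0.6 mm) narrower than the plates. A free fit of that view put it set back up to 1.8 mm from the clamp plate. The row spacings and the checks while lowering don't support that, so I left the pile as it was.
- My last scene-camera comparison was useless because the arm blocked the view, so the bystander figures come from the earlier picture.

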